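Tip the cured mosaic panel up onto its leaning rack and lock its foot

TASK

The mosaic panel has cured face down on the deck of the leaning rack. Slide it home against the back stop, tip it up over that foot edge and ease it back until it leans against the rail by itself, foot down on the deck against the stop (control it all the way over, do not let it topple onto the rail or drop), then put the two blue keeper blocks one by one into the two pockets in front of its foot, fully down. Leave the other things on the bench where they are.

Things in the scene. Friction and masses are not known exactly. Their poses are not given: they have to be found in the camera images.
- rack: Wooden leaning rack, fixed. Origin on the bench below the foot of the back stop, mid width; x level across the deck towards the rail, y along the rail, z up. Deck: flat top at z 70, x -95 (open front edge, free space below and before it) to +10, 240 wide (mm). Under it two feet 18 wide, 45 high, at y +-108, x -95 to 90. Leaning as wanted, the panel is 26 degrees past upright, towards +x.
- rack_stop (a point): Middle of the back stop's front face, at deck level (rack 0, 0, 70 mm). The stop is a dark strip across the deck, 15 mm high, its front face sloping back 26 degrees to match the leaning panel; the foot stands on the deck against it.
- rack_rail (a point): Middle of the rail's axis (rack x 43.3, z 143.3 mm): a 14 mm thick round aluminium bar along y, between two posts 20 x 18 mm at rack x 44 to 64, y +-108, up to z 165.
- panel: Mosaic panel, loose, 125 (x) by 170 (y) by 12 mm (z), 0.3 to 0.55 kg, lying face down on the deck: plywood back up, tiles below. Origin at the centre of the underside (mosaic face); x to the foot edge (nearest the stop, 8 to 22 mm short of it at first), z out of the plywood back. The opposite edge overhangs the deck front by 38 to 52 mm, by 30 mm once the foot is at the stop. Ordinary friction on wood.
- panel_foot (a point): Centre of the panel's foot edge face (mid thickness), the one that goes against the back stop.
- panel_top (a point): Centre of the panel's opposite edge face (mid thickness), overhanging the deck at the start, uppermost when leaning.
- keeper0: Blue keeper block, 30 x 30 x 80 mm, standing upright on the bench, loose, about 60 g; origin at the centre of its underside, z up. Any keeper fits either pocket.
- keeper1: Second blue keeper block, same as the first.
- pocket0 (a point): Mouth centre, at deck level, of a square pocket 36 x 36 mm, 20 mm deep, sides along the rack's axes, with a small chamfer; at rack x = -36, y = -45, hidden under the flat panel. Its axes are the rack's. A seated keeper stands 60 mm above the deck, about 10 mm before the leaning panel's foot.
- pocket1 (a point): Mouth centre of the other pocket, the same, at rack x = -36, y = +45.
- tub_pink: Bystander: clear round tub of pink stone tiles, 90 mm wide, 55 mm high, on the bench beyond the rack; origin under its centre.
- tub_brown: Bystander: the same tub with brown tiles, beyond the rack.
- tub_grey: Bystander: clear tub of grey tiles, 100 mm wide, 55 mm high, at the robot's right.
- mug: Bystander: white mug, 82 mm wide, 95 mm high, at one side of the bench; origin under its centre.
- glue: Bystander: white bottle with orange cap, 60 mm wide, 150 mm high, beyond the rack; origin under its centre.
- paper_cup: Bystander: brown paper cup, 90 mm wide, 100 mm high, at one side; origin under its centre.
- nippers: Bystander: tile nippers with black handles, 160 mm long, 12 mm high, lying flat at the front right; origin at mid length.
Mind the look-alikes: they are no part of the job. There is more than one size of the panel; the job needs the largest.

How it is judged:
On the way, in this order (a step that is already met when the one before it is completed fails the run):
1. the panel leans by itself on the rail, its foot at the back stop, let go (angle between panel's own z axis and vertical between 1.94 and 2.1 rad and x of panel_foot in the frame of rack between -0.014 and 0.004 m and y of panel_foot in the frame of rack between -0.025 and 0.025 m and z of panel_foot in the frame of rack between 0.065 and 0.0765 m and height (world z) of panel_top above 0.17 m and angle between the y axis of panel and the y axis of rack, either way round below 0.07 rad and contact force between panel and the arm below 0.1 N and contact force between panel and the fingers below 0.1 N and linear speed of panel below 0.02 m/s), for 0.3 s.
2. a keeper block stands in a pocket, the panel still leaning (all of step 1 and ((horizontal distance between keeper0 and pocket0 below 0.008 m and z of keeper0 in the frame of pocket0 between -0.026 and -0.014 m and angle between keeper0's own z axis and vertical below 0.12 rad and linear speed of keeper0 below 0.02 m/s) or (horizontal distance between keeper0 and pocket1 below 0.008 m and z of keeper0 in the frame of pocket1 between -0.026 and -0.014 m and angle between keeper0's own z axis and vertical below 0.12 rad and linear speed of keeper0 below 0.02 m/s) or (horizontal distance between keeper1 and pocket0 below 0.008 m and z of keeper1 in the frame of pocket0 between -0.026 and -0.014 m and angle between keeper1's own z axis and vertical below 0.12 rad and linear speed of keeper1 below 0.02 m/s) or (horizontal distance between keeper1 and pocket1 below 0.008 m and z of keeper1 in the frame of pocket1 between -0.026 and -0.014 m and angle between keeper1's own z axis and vertical below 0.12 rad and linear speed of keeper1 below 0.02 m/s))), for 0.2 s.
At the end, for the whole second after the job is handed in: Panel leaning untouched and at rest, z axis 111-120 deg from vertical, foot centre at rack x -14..4, y within 25, z 65..76.5 mm, square within 0.07 rad, top edge over 170 mm high; a keeper in each pocket within 8 mm of centre, 14-26 mm down, upright within 0.12 rad, at rest (all of step 1 and (((horizontal distance between keeper0 and pocket0 below 0.008 m and z of keeper0 in the frame of pocket0 between -0.026 and -0.014 m and angle between keeper0's own z axis and vertical below 0.12 rad and linear speed of keeper0 below 0.02 m/s) and (horizontal distance between keeper1 and pocket1 below 0.008 m and z of keeper1 in the frame of pocket1 between -0.026 and -0.014 m and angle between keeper1's own z axis and vertical below 0.12 rad and linear speed of keeper1 below 0.02 m/s)) or ((horizontal distance between keeper0 and pocket1 below 0.008 m and z of keeper0 in the frame of pocket1 between -0.026 and -0.014 m and angle between keeper0's own z axis and vertical below 0.12 rad and linear speed of keeper0 below 0.02 m/s) and (horizontal distance between keeper1 and pocket0 below 0.008 m and z of keeper1 in the frame of pocket0 between -0.026 and -0.014 m and angle between keeper1's own z axis and vertical below 0.12 rad and linear speed of keeper1 below 0.02 m/s))) and angular speed of panel below 0.1 rad/s).
It fails at once if the panel topples back onto the rail (faster than 2.2 rad/s just before it) (angle between panel's own z axis and vertical between 1.955 and 2.005 rad and angular speed of panel above 2.2 rad/s).
It fails at once if the panel is dropped or flung (over 5 rad/s) (angular speed of panel above 5 rad/s).
It fails at once if the panel falls off the rack (height (world z) of panel_foot below 0.045 m).
It fails at once if a bystander (tubs, mug, glue bottle, paper cup, nippers) is moved more than 40 mm (distance of any of tub_pink, tub_brown, tub_grey, mug, glue, paper_cup, nippers from where it was at the start of the episode above 0.04 m).
It also fails if it takes over 72 s, if anything falls off the work surface, if the arm or the gripper's body presses on something with over 40 N, if the wrist force passes 120 N, or if a joint passes its speed limit or range.

ROBOT

A 6-joint arm with a two-finger parallel gripper is mounted at the origin on the work surface. World frame = base frame: x ahead of the robot, y to its left, z up, the work surface at z = 0. Lengths are in m, angles in rad, forces in N, time in s.
With the tool pointing down it reaches from about 0.275 to 0.775 m from the base axis. Payload 14.6 kg.
Tool frame: the origin (TCP) lies midway between the tips of the shut fingers; the grasp point (between the pads) lies behind it (bot.grip_point_offset is the y of the grasp point in the tool frame, in m); y points along the fingers, z is the direction in which the jaws open and shut, and the axes are right-handed (so a half turn about y gives the same grasp; the last joint's range is limited). The gripper opens to 85 mm and grips with 20 to 120 N. Pads are 22 mm wide; open, the fingers measure 114 mm over their backs; the gripper's body (76 mm by 85 mm) begins 54 mm behind the grasp point. The pads swing forward as they close: fully open they stand 13 mm farther back than shut.
Start: joints at [1.104, 0.263, -0.048, 1.259, 0, 1.415], TCP at [0.161, 0.5, 0.231] pointing down, gripper open.
Joint ranges: [-2.65, 2.65], [-0.89, 1.7], [-1.18, 1.37], [-2.13, 2.11], [-1.35, 1.29], [-3.14, 3.14]. Speed limits (rad/s): [1.89, 1.89, 2.57, 2.79, 3.14, 3.14].

INTERFACE

Orientations are given as a 3x3 rotation matrix whose columns are the frame's x, y, z axes.
In Python, from workcell import bot gives the robot as it stands.
- The arm moves only by the shell command python3 -m pendant 'ROWS'. ROWS is JSON, one flat list of numbers, 7 for each row, row after row: the turn, a rotation vector about the world's x, y, z in degrees, then the shift along the world's x, y, z in m, then the gripper's target within -1 to 1 (shut at 1, half-way at 0, fully open at -1). In form: [rx, ry, rz, x, y, z, fingers, rx, ry, rz, x, y, z, fingers, ...]. A call has 1 to 8 rows; each row is the pose to reach, as a shift and turn from the pose commanded when the call began; what a row does not reach only later rows make up. A row lasts 1/10 s, in which the tool goes at most 50 mm and 8.59 degrees, less where a joint would pass 70% of its speed; a pose out of reach is approached as far as the arm can. A call with a gripper value outside its range is refused whole. The fingers move at their own pace and stop on an object; the grip force is fixed at half the most. Time passes only in rows, so rows that repeat a pose let the fingers close. It gives the time, the measured TCP pose, the force and the opening at its end, in the units of the state.
- bot.state(): the state, without advancing time (a new reading comes with each control period).
- bot.capture(name): name is "scene" or "top" or "wrist"; returns a dict with "pixels" (384x512x3 uint8, red, green, blue), "depth" (384x512 float32, m along the optical axis (not along the pixel's ray), 0 where there is no reading), "K" (3x3 intrinsics, pixels), "R" (3x3) and "t" (3): a world point X has camera coordinates R X + t; the wrist camera has in their place "tool_from_camera" (4x4, takes a point from camera to tool coordinates, whose origin is the TCP and whose axes are the tool frame's). Camera axes: x right, y down, z forward; pixel columns grow to the right and rows downward; lengths in m; the calibration is good to about 2 mm. A picture is of the moment at which its call begins: read the wrist's pose just before it.
- bot.hand_in(): hands the job in, once; it reports no verdict.
Trained networks look in a picture, given as the dict that the camera call returned (one of the last four; its "shot" number tells which), for a name from the list of things; names that differ only in an ending like _2 or _b are one class to them, and where a whole thing is asked for, a point or a joint stands for the part that bears it (a point fixed in the world has none). Each returns a list of dicts, best first, with "score" (0 to 1); they miss things now and then, are a little off and sometimes report something else, mostly with a low value. They report only what shows in the picture. A call takes as long as a camera call. They do not tell look-alikes from the thing itself.
- bot.masks_of(query, picture): "pixels" (384x512 bool, what is visible of it) and "bbox" ([centre column, centre row, width, height] in pixels, round what is visible of it).
- bot.mark_of(query, picture): "centre" ([column, row] in pixels: a listed point, or the origin of a listed thing).
The state is a dict: "time_s": time; "q": joint angles; "dq": joint speeds; "effort": joint torques, N m; "eef_pos": TCP position; "orientation": TCP orientation; "contact_force": force on the tool from outside, world axes, zero at the start; "wrist_torque": the same for the moment, N m; "finger_gap": opening from 0.0 (shut) to 1.0 (fully open).
Only numpy, scipy, OpenCV 4.12 (cv2) and the standard library are available. Lean on these libraries where they do the work, as an engineer would, in place of code of your own. Each camera call takes 0.05 s, during which the arm holds its last target.

## Working session

There is one attempt and no reset: what is moved stays moved. The work goes in short steps, Python scripts to look and compute and a shell command to move; the robot and the scene stay as the last step left them, time stands still between calls to the robot, and variables do not carry over. Pictures are saved under pics/ and viewed, and the job is handed in when it is done.

```bash
mkdir -p pics; ls
cat > h.py <<'E'
import numpy as np, cv2
from workcell import bot
def save(p,name): cv2.imwrite(f'pics/{name}.png',cv2.cvtColor(p['pixels'],cv2.COLOR_RGB2BGR))
def world(p,u,v,d=None):
    K=p['K']; d=p['depth'][int(round(v)),int(round(u))] if d is None else d
    c=np.array([(u-K[0,2])/K[0,0]*d,(v-K[1,2])/K[1,1]*d,d]); return p['R'].T@(c-p['t'])
def cloud(p):
    K=p['K'];H,W=p['depth'].shape;u,v=np.meshgrid(np.arange(W),np.arange(H));d=p['depth']
    c=np.stack([(u-K[0,2])/K[0,0]*d,(v-K[1,2])/K[1,1]*d,d],-1); return (c-p['t'])@p['R']
def proj(p,X):
    c=p['R']@np.asarray(X)+p['t'];q=p['K']@c;return q[:2]/q[2]
E
python3 - <<'E'
from h import *
np.set_printoptions(precision=4,suppress=True)
s=bot.state();print(s);print(bot.grip_point_offset)
for n in('scene','top'):
    p=bot.capture(n);save(p,n+'0');print(n,p['K'],p['R'],p['t'])
    for q in('panel','rack','keeper0','rack_stop','rack_rail','panel_foot','panel_top','pocket0'):
        for m in bot.mark_of(q,p)[:3]:
            u,v=m['centre'];
            try:print(q,m['score'],m['centre'],world(p,u,v))
            except Exception as e:print(q,m,e)
E
```

```text
pics
{'time_s': 0.0, 'q': array([ 1.1037,  0.2635, -0.049 ,  1.2594, -0.    ,  1.4155]), 'dq': array([ 0.0001,  0.0006,  0.0011, -0.0007,  0.0022, -0.0021]), 'effort': array([ -0.0008, -63.7609,  38.4563,   0.0135,  -0.0001,  -0.    ]), 'eef_pos': array([0.1609, 0.4994, 0.2308]), 'orientation': array([[ 0.9518, -0.0005,  0.3068],
       [-0.3068, -0.001 ,  0.9518],
       [-0.0002, -1.    , -0.0011]]), 'contact_force': array([0.4107, 0.745 , 0.1737]), 'wrist_torque': array([-0.0007,  0.0252, -0.0231]), 'finger_gap': 0.9972895686592804}
-0.0187
scene [[457.1206   0.     257.1297]
 [  0.     457.1206 193.6496]
 [  0.       0.       1.    ]] [[ 0.7395  0.6728  0.0229]
 [ 0.4183 -0.4325 -0.7987]
 [-0.5274  0.6003 -0.6012]] [-0.3993 -0.1609  1.7783]
panel 0.97 [212.1, 200.7] [ 0.3954 -0.0647  0.0112]
panel 0.94 [262.8, 191.4] [0.5422 0.0217 0.0797]
panel 0.71 [254.3, 209.7] [ 0.5855 -0.0655  0.0799]
rack 0.61 [268.2, 238.9] [ 0.6451 -0.0651 -0.0018]
keeper0 0.83 [162.6, 260.0] [ 0.4982 -0.3526  0.0151]
keeper0 0.56 [293.6, 158.5] [0.4217 0.3381 0.0053]
rack_stop 0.97 [271.7, 223.2] [ 0.66
[... 1057 characters left out ...]
, 227.8] [0.413  0.3373 0.0777]
rack_stop 0.61 [282.3, 162.0] [ 0.6585 -0.0734  0.0875]
rack_rail 0.62 [376.1, 262.5] [ 0.29   -0.4229  0.0392]
rack_rail 0.61 [381.9, 173.7] [ 0.6159 -0.4407  0.0868]
rack_rail 0.57 [280.8, 149.2] [ 0.694  -0.0659  0.1471]
panel_foot 0.75 [276.4, 225.7] [ 0.4252 -0.0536  0.0076]
panel_foot 0.71 [233.3, 203.2] [ 0.5119  0.114  -0.0028]
panel_foot 0.66 [277.2, 169.1] [ 0.6337 -0.0548  0.0756]
panel_top 0.96 [281.4, 202.1] [ 0.5171 -0.0731 -0.003 ]
panel_top 0.94 [232.8, 227.4] [ 0.4181  0.115  -0.0063]
panel_top 0.76 [280.8, 249.2] [ 0.3357 -0.0709 -0.0061]
pocket0 0.7 [294.8, 170.7] [ 0.6264 -0.1199  0.0846]
pocket0 0.7 [270.5, 131.7] [ 0.7861 -0.0296  0.0397]
```

View pics/scene0.png

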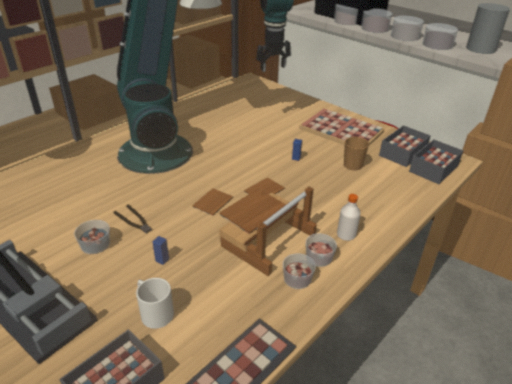

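View pics/top0.png

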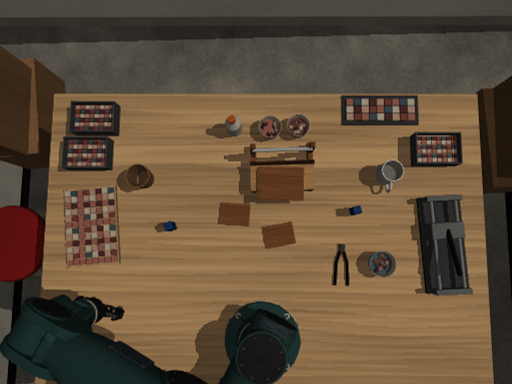

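The scene picture shows the rack near (270,230) with the large panel on its deck. Two smaller look-alike boards lie on the bench in front of it. One blue keeper is at (161,250) and the other at (297,150); in the top view they are at (354,210) and (170,226).

Next I'll measure the rack and panel from the clouds.

Run:
```python
from h import *
np.set_printoptions(precision=4,suppress=True)
print([a for a in dir(bot) if not a.startswith('_')])
for n in('top','scene'):
    p=bot.capture(n);C=cloud(p);X=C.reshape(-1,3)
    ok=(p['depth'].ravel()>0)&(X[:,0]>.45)&(X[:,0]<.85)&(X[:,1]>-.25)&(X[:,1]<.1)
    X=X[ok]
    r=X[(X[:,2]>.14)&(X[:,0]>.66)]  # rail+posts
    r2=r[(abs(r[:,1]+.072)<.09)]
    a=np.polyfit(r2[:,1],r2[:,0],1);print(n,'rail x(y)',a,np.polyval(a,-.07),'z',np.percentile(r2[:,2],[5,50,95]),len(r2),'post y',r[r[:,2]>.155][:,1].min(),r[r[:,2]>.155][:,1].max())
    for m in bot.masks_of('panel',p)[:3]:
        M=m['pixels'];P=C[M];P=P[P[:,2]>.05];print(m['score'],m['bbox'],len(P))
        if len(P)<100: continue
        P=P[abs(P[:,2]-np.median(P[:,2]))<.006]
        rect=cv2.minAreaRect(P[:,:2].astype(np.float32));print(' rect',rect,np.median(P[:,2]))
    for m in bot.masks_of('keeper0',p)[:4]:
        P=C[m['pixels']];print('k',m['score'],np.median(P,0),P.min(0),P.max(0))
```

```text
['MotionError', 'capture', 'grip_point_offset', 'hand_in', 'mark_of', 'masks_of', 'state']
top rail x(y) [-0.0375  0.6901] 0.6927652130786865 z [0.1422 0.1483 0.1535] 186 post y -0.1871688119703454 0.04411811648383755
0.95 [281.9, 234.8, 37.1, 29.5] 0
0.86 [282.5, 184.1, 42.7, 31.5] 1547
 rect ((0.5792011022567749, -0.06707223504781723), (0.12483552098274231, 0.16790394484996796), 0.011394286528229713) 0.0813721877424908
0.63 [232.6, 214.6, 29.5, 27.1] 2
k 0.51 [0.4191 0.3435 0.0764] [ 0.4011  0.3296 -0.0041] [0.4373 0.3861 0.0884]
scene rail x(y) [-0.0347  0.6971] 0.6995277860846542 z [0.1424 0.1487 0.1516] 223 post y -0.1861894440960159 0.05064003076675917
0.85 [265.5, 186.8, 43.3, 13.7] 3
0.64 [255.2, 209.7, 62.9, 45.3] 1506
 rect ((0.5813653469085693, -0.0628090500831604), (0.17522400617599487, 0.12801504135131836), 89.88745880126953) 0.08189737586331156
0.58 [211.9, 198.9, 32.6, 24.5] 3
k 0.56 [0.4297 0.3427 0.0484] [0.4132 0.3269 0.0006] [0.4432 0.3718 0.0865]
k 0.56 [ 0.4948 -0.3527  0.048 ] [ 0.3992 -0.8684 -0.0043] [ 1.3006 -0.2825  0.9499]
```

```bash
python3 -m pendant '[0,0,-7,0.02,-0.045,0.015,-1, 0,0,-14,0.045,-0.085,0.03,-1, 0,0,-21,0.07,-0.125,0.045,-1, 0,0,-28,0.095,-0.165,0.06,-1, 0,0,-35,0.12,-0.205,0.075,-1, 0,0,-42,0.145,-0.245,0.09,-1, 0,0,-49,0.17,-0.285,0.105,-1, 0,0,-56,0.195,-0.325,0.12,-1]'; python3 -c "
from h import *
s=bot.state();print(s['q'],s['eef_pos'],s['orientation'])"
```

```text
time_s: 2.0
eef_pos: [0.3565, 0.1729, 0.3521]
orientation: [[0.273, 0.001, 0.962], [-0.962, 0.0, 0.273], [-0.0, -1.0, 0.001]]
contact_force: [2.1, 1.0, 0.1]
finger_gap: 0.997
[ 2.45077962e-01  2.76845192e-02 -1.18383667e-02  1.53052074e+00
  6.37571037e-05  1.53919868e+00] [0.35653547 0.17289137 0.35212989] [[ 2.73159242e-01  7.14735144e-04  9.61968564e-01]
 [-9.61968828e-01  2.44480146e-04  2.73159136e-01]
 [-3.99457809e-05 -9.99999715e-01  7.54334941e-04]]
```

```bash
cat >> h.py <<'E'
from scipy.spatial.transform import Rotation as Ro
YAW=2.06
def Rt(p,yaw=None):
    # tool orientation: p=0 tool down, jaws (tool z) along rack +x ; p=90 tool y along rack +x, jaws up. p<0 beyond
    base=np.array([[0,0,1],[-1,0,0],[0,-1,0]]).astype(float) # cols x=-y, y=-z, z=+x
    y=YAW if yaw is None else yaw
    return Ro.from_euler('z',y,degrees=True).as_matrix()@Ro.from_euler('y',-p,degrees=True).as_matrix()@base
def rows(R0,t0,targets):
    for R,t,g in targets:
        rv=Ro.from_matrix(R@R0.T).as_rotvec(degrees=True); 
        print(', '.join(['%.2f'%v for v in rv]+['%.4f'%v for v in (np.array(t)-t0)]+[str(g)]))
E
python3 - <<'E'
from h import *
s=bot.state()
R0=s['orientation'];t0=s['eef_pos'];
T=[]
for i in range(1,9):
    f=i/8; T.append((Rt(42*f, 15.9+(2.06-15.9)*f), t0+f*(np.array([.40,-.07,.30])-t0),-1))
rows(R0,t0,T)
E
```

```text
1.35, -5.03, -1.68, 0.0054, -0.0304, -0.0065, -1
2.55, -10.14, -3.40, 0.0109, -0.0607, -0.0130, -1
3.61, -15.29, -5.11, 0.0163, -0.0911, -0.0195, -1
4.51, -20.48, -6.80, 0.0217, -0.1214, -0.0261, -1
5.25, -25.70, -8.45, 0.0272, -0.1518, -0.0326, -1
5.84, -30.95, -10.07, 0.0326, -0.1822, -0.0391, -1
6.27, -36.23, -11.65, 0.0380, -0.2125, -0.0456, -1
6.54, -41.54, -13.17, 0.0435, -0.2429, -0.0521, -1
```

```bash
python3 -m pendant '[1.4,-5,-1.7,0.005,-0.03,-0.007,-1, 2.6,-10.1,-3.4,0.011,-0.061,-0.013,-1, 3.6,-15.3,-5.1,0.016,-0.091,-0.02,-1, 4.5,-20.5,-6.8,0.022,-0.121,-0.026,-1, 5.3,-25.7,-8.5,0.027,-0.152,-0.033,-1, 5.8,-31,-10.1,0.033,-0.182,-0.039,-1, 6.3,-36.2,-11.7,0.038,-0.213,-0.046,-1, 6.5,-41.5,-13.2,0.043,-0.243,-0.052,-1]'
python3 - <<'E'
from h import *
np.set_printoptions(precision=4,suppress=True)
s=bot.state();print(s['q'],s['eef_pos'],s['orientation'])
p=bot.capture('wrist');save(p,'w1');print(p['K'],p['tool_from_camera'])
E
```

```text
time_s: 2.8
eef_pos: [0.3983, -0.0624, 0.3007]
orientation: [[0.045, 0.655, 0.754], [-0.999, 0.027, 0.036], [0.003, -0.755, 0.656]]
contact_force: [0.9, -0.2, -0.1]
finger_gap: 0.999
[-0.6936 -0.4194 -0.7096  0.7082  0.4549  0.9672] [ 0.3983 -0.0624  0.3007] [[ 0.0448  0.655   0.7543]
 [-0.999   0.0269  0.036 ]
 [ 0.0033 -0.7551  0.6556]]
[[338.5343   0.     254.7751]
 [  0.     338.5343 187.1102]
 [  0.       0.       1.    ]] [[ 0.001   0.9653  0.2612 -0.0655]
 [-0.0009 -0.2612  0.9653 -0.1428]
 [ 1.     -0.0011  0.0006 -0.0002]
 [ 0.      0.      0.      1.    ]]
```

View pics/w1.png

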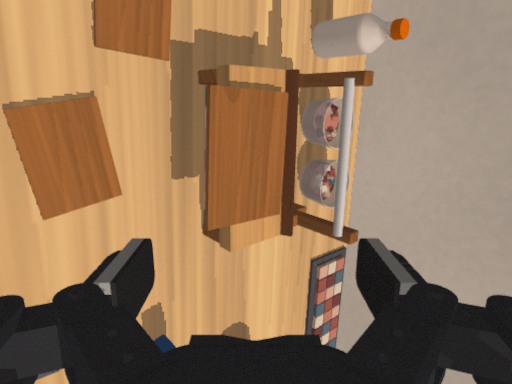

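The wrist view shows the panel at columns 205-288, rows 85-232. The dark stop strip is at column 292 and the rail at column 345, and the two small boards are at the left.

```bash
cat >> h.py <<'E'
def wcap():
    s=bot.state();p=bot.capture('wrist');T=p['tool_from_camera']
    R=s['orientation']@T[:3,:3];t=s['orientation']@T[:3,3]+s['eef_pos']
    p['R']=R.T;p['t']=-R.T@t;return p
E
python3 - <<'E'
from h import *
np.set_printoptions(precision=4,suppress=True)
p=wcap();C=cloud(p);X=C.reshape(-1,3);ok=p['depth'].ravel()>0
X=X[ok]
for m in bot.masks_of('panel',p)[:4]:
    P=C[m['pixels']&(p['depth']>0)];print(m['score'],m['bbox'],np.median(P,0))
    if np.median(P[:,2])>.05:
        P=P[abs(P[:,2]-np.median(P[:,2]))<.006]
        r=cv2.minAreaRect(P[:,:2].astype(np.float32));print(r,cv2.boxPoints(r),np.median(P[:,2]))
        A=np.c_[P[:,:2],np.ones(len(P))];print('plane',np.linalg.lstsq(A,P[:,2],rcond=None)[0])
b=X[(X[:,0]>.4)&(X[:,0]<.85)&(X[:,1]>-.22)&(X[:,1]<.09)]
r=b[(b[:,2]>.135)&(b[:,2]<.158)&(abs(b[:,1]+.07)<.085)&(b[:,0]>.6)]
a=np.polyfit(r[:,1],r[:,0],1);print('rail',a,np.polyval(a,-.07),r[:,2].max(),len(r), np.percentile(r[:,0]-np.polyval(a,r[:,1]),[2,98]))
# stop
P=p['pixels'];
for u in range(200,300,2): 
    print(u,P[150,u],C[150,u].round(4)) if u>276 else None
ps=b[(b[:,2]>.155)];print('posts',ps[:,1].min(),ps[:,1].max(),ps[:,0].min(),ps[:,0].max())
for q in('rack_stop','rack_rail','panel_foot','panel_top'):
    for m in bot.mark_of(q,p)[:2]: print(q,m['score'],m['centre'],world(p,*m['centre']))
# deck points
d=b[(abs(b[:,2]-.07)<.005)&((b[:,1]>.03)|(b[:,1]<-.165))];print('deck z',np.median(d[:,2]),d.min(0),d.max(0))
E
```

```text
0.97 [245.3, 154.6, 84.8, 152.0] [ 0.5671 -0.0608  0.082 ]
((0.5797440409660339, -0.06675594300031662), (0.1705118864774704, 0.12685629725456238), 89.18693542480469) [[ 0.5151 -0.1511]
 [ 0.642  -0.1529]
 [ 0.6444  0.0176]
 [ 0.5175  0.0194]] 0.0820442939361614
plane [0.0049 0.0006 0.0792]
0.92 [65.5, 154.6, 119.9, 128.0] [ 0.3848 -0.0579  0.0081]
0.8 [132.0, 30.2, 74.6, 59.6] [0.467  0.0772 0.0082]
0.28 [360.3, 29.7, 99.6, 45.4] [0.785  0.1095 0.0816]
((0.7876043915748596, 0.11053565889596939), (0.02572120912373066, 0.058646369725465775), 10.059416770935059) [[0.7698 0.1372]
 [0.7801 0.0794]
 [0.8054 0.0839]
 [0.7951 0.1417]] 0.0815125581985655
plane [ 0.0005 -0.0053  0.0819]
rail [-0.0331  0.6877] 0.6900234093034273 0.15168395348429348 1335 [-0.0034  0.0068]
278 [162 101  50] [ 0.6286 -0.0639  0.0818]
280 [154  95  48] [ 0.6317 -0.064   0.0827]
282 [157  96  49] [ 0.6362 -0.0644  0.0821]
284 [154  96  50] [ 0.6388 -0.0644  0.0833]
286 [95 56 30] [ 0.6534 -0.0665  0.0734]
288 [81 47 32] [ 0.6548 -0.0663  0.0759]
290 [79 44 25] [ 0.6564 -0.0661  0.0783]
292 [84 50 28] [ 0.6571 -0.0658  0.0815]
294 [83 50 32] [ 0.6578 -0.0655  0.0847]
296 [90 54 33] [ 0.6646 -0.0662  0.0823]
298 [191 147  99] [ 0.7619 -0.0823  0.0006]
posts -0.18697729870392552 0.04634833060687498 0.4000032571986336 0.7178366897020664
rack_stop 0.88 [282.1, 151.7] [ 0.6364 -0.0667  0.0822]
rack_rail 0.92 [345.6, 159.6] [ 0.6901 -0.0729  0.1489]
panel_foot 0.79 [282.2, 152.4] [ 0.6364 -0.0676  0.0825]
panel_foot 0.73 [111.9, 143.3] [ 0.4368 -0.0531  0.    ]
panel_top 0.92 [206.3, 155.9] [ 0.5199 -0.0649  0.0714]
deck z 0.07003830537666901 [ 0.552  -0.1955  0.065 ] [0.8135 0.0899 0.075 ]
```

```bash
cat >> h.py <<'E'
def plan(t,p,yaw,g,n,p0,yaw0):
    s=bot.state();R0=s['orientation'];t0=s['eef_pos'];print('now',t0,s['q'])
    rows(R0,t0,[(Rt(p0+(p-p0)*i/n,yaw0+(yaw-yaw0)*i/n),t0+(np.array(t)-t0)*i/n,g) for i in range(1,n+1)])
E
python3 -c "
from h import *
plan([.47,-.09,.14],0,2,1,8,41,2)"
```

```text
now [ 0.3988657  -0.06039193  0.30099099] [-0.68476538 -0.41639632 -0.70489077  0.71292507  0.45046216  0.97083513]
-0.10, 4.82, -0.78, 0.0089, -0.0037, -0.0201, 1
-0.32, 9.94, -0.78, 0.0178, -0.0074, -0.0402, 1
-0.53, 15.06, -0.78, 0.0267, -0.0111, -0.0604, 1
-0.74, 20.18, -0.79, 0.0356, -0.0148, -0.0805, 1
-0.96, 25.30, -0.79, 0.0445, -0.0185, -0.1006, 1
-1.17, 30.42, -0.78, 0.0534, -0.0222, -0.1207, 1
-1.39, 35.54, -0.78, 0.0622, -0.0259, -0.1409, 1
-1.60, 40.66, -0.78, 0.0711, -0.0296, -0.1610, 1
```

```bash
python3 -m pendant '[-0.1,4.8,-0.8,0.009,-0.004,-0.02,1, -0.3,9.9,-0.8,0.018,-0.007,-0.04,1, -0.5,15,-0.8,0.027,-0.011,-0.06,1, -0.7,20.2,-0.8,0.036,-0.015,-0.08,1, -1,25.3,-0.8,0.044,-0.018,-0.1,1, -1.2,30.4,-0.8,0.053,-0.022,-0.12,1, -1.4,35.5,-0.8,0.062,-0.026,-0.14,1, -1.6,40.7,-0.8,0.071,-0.03,-0.16,1]'; python3 -c "
from h import *
np.set_printoptions(precision=4,suppress=True)
s=bot.state();print(s['q'],s['eef_pos'],s['orientation'],s['finger_gap'])
plan([.47,-.09,.066],0,2,1,3,0,2)"
```

```text
time_s: 3.95
eef_pos: [0.4709, -0.0898, 0.1399]
orientation: [[0.037, -0.004, 0.999], [-0.999, -0.003, 0.037], [0.003, -1.0, -0.004]]
contact_force: [-0.3, 0.5, -0.3]
finger_gap: -0.002
[-0.3562  0.2372 -0.3425  0.9935 -0.0038  1.1779] [ 0.4709 -0.0898  0.1399] [[ 0.0367 -0.0036  0.9993]
 [-0.9993 -0.0027  0.0367]
 [ 0.0026 -1.     -0.0037]] -0.002137660780184753
now [ 0.4709 -0.0898  0.1399] [-0.3562  0.2372 -0.3425  0.9935 -0.0038  1.1779]
0.16, -0.21, -0.10, -0.0003, -0.0001, -0.0246, 1
0.16, -0.21, -0.10, -0.0006, -0.0002, -0.0493, 1
0.16, -0.21, -0.10, -0.0009, -0.0002, -0.0739, 1
```

```bash
python3 -m pendant '[0,0,0,0,0,-0.035,1, 0,0,0,0,0,-0.072,1, 0,0,0,0,0,-0.074,1, 0,0,0,0.01,0,-0.074,1, 0,0,0,0.018,0,-0.074,1, 0,0,0,0.022,0,-0.074,1,0,0,0,0.025,0,-0.074,1]'; python3 -m pendant '[0,0,0,0.002,0,0,1,0,0,0,0.004,0,0,1,0,0,0,0.006,0,0,1]';  python3 -m pendant '[0,0,0,0.002,0,0,1,0,0,0,0.004,0,0,1]'
python3 - <<'E'
from h import *
np.set_printoptions(precision=4,suppress=True)
s=bot.state();print(s['q'],s['eef_pos'])
p=bot.capture('top');save(p,'t2')
p=wcap();save(p,'w2')
E
```

```text
time_s: 4.65
eef_pos: [0.4957, -0.0915, 0.0675]
orientation: [[0.033, 0.001, 0.999], [-0.999, -0.002, 0.033], [0.002, -1.0, 0.001]]
contact_force: [1.2, 1.0, -0.3]
finger_gap: -0.003
time_s: 4.95
eef_pos: [0.5005, -0.0914, 0.0665]
orientation: [[0.032, -0.0, 0.999], [-0.999, -0.002, 0.032], [0.002, -1.0, -0.0]]
contact_force: [0.2, -0.0, 0.5]
finger_gap: -0.0
time_s: 5.15
eef_pos: [0.5042, -0.0914, 0.0663]
orientation: [[0.032, -0.001, 0.999], [-0.999, -0.002, 0.032], [0.002, -1.0, -0.001]]
contact_force: [-4.1, -0.7, 2.1]
finger_gap: -0.002
[-0.3374  0.3525 -0.3953  0.8236 -0.0019  1.2012] [ 0.5042 -0.0914  0.0663]
```

View pics/w2.png

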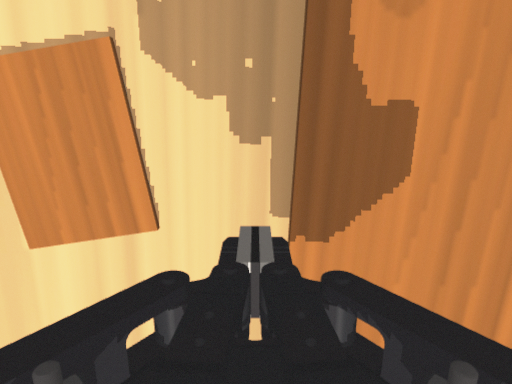

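The picture shows the closed fingertips at (255,240) touching the panel's free edge at column 292. The force is 4 N, so contact is made. I'll push on in small steps.

```bash
python3 -m pendant '[0,0,0,0.002,0,0,1,0,0,0,0.004,0,0,1]'; python3 -m pendant '[0,0,0,0.002,0,0,1,0,0,0,0.004,0,0,1]';  python3 -m pendant '[0,0,0,0.001,0,0,1,0,0,0,0.002,0,0,1]'
```

```text
time_s: 5.45
eef_pos: [0.5082, -0.0913, 0.0663]
orientation: [[0.032, -0.001, 0.999], [-0.999, -0.002, 0.032], [0.001, -1.0, -0.001]]
contact_force: [-3.5, -0.9, 2.5]
finger_gap: 0.002
time_s: 5.65
eef_pos: [0.5126, -0.0913, 0.0663]
orientation: [[0.032, -0.001, 0.999], [-0.999, -0.001, 0.032], [0.001, -1.0, -0.001]]
contact_force: [-3.2, -1.9, 1.4]
finger_gap: -0.0
time_s: 5.85
eef_pos: [0.5141, -0.0914, 0.0663]
orientation: [[0.032, -0.001, 0.999], [-0.999, -0.002, 0.032], [0.002, -1.0, -0.001]]
contact_force: [-7.5, -3.3, 3.8]
finger_gap: 0.002
```

```bash
python3 -m pendant '[0,0,0,0.001,0,0,1,0,0,0,0.0015,0,0,1]';python3 -m pendant '[0,0,0,0.001,0,0,1,0,0,0,0.0015,0,0,1]'
python3 - <<'E'
from h import *
np.set_printoptions(precision=4,suppress=True)
s=bot.state();print(s['q'],s['eef_pos'],s['contact_force'])
p=wcap();save(p,'w3');C=cloud(p)
p2=bot.capture('top');C2=cloud(p2);save(p2,'t3')
for n,pp,CC in(('w',p,C),('t',p2,C2)):
    for m in bot.masks_of('panel',pp)[:4]:
        P=CC[m['pixels']&(pp['depth']>0)]
        if np.median(P[:,2])>.05:
            P=P[abs(P[:,2]-np.median(P[:,2]))<.006]
            r=cv2.minAreaRect(P[:,:2].astype(np.float32));print(n,r,'\n',cv2.boxPoints(r))
E
```

```text
time_s: 6.05
eef_pos: [0.5147, -0.0915, 0.0662]
orientation: [[0.032, -0.003, 0.999], [-0.999, -0.002, 0.032], [0.002, -1.0, -0.003]]
contact_force: [-13.2, -3.6, 7.6]
finger_gap: 0.001
time_s: 6.25
eef_pos: [0.5149, -0.0915, 0.0661]
orientation: [[0.032, -0.005, 0.999], [-0.999, -0.002, 0.032], [0.002, -1.0, -0.006]]
contact_force: [-20.8, -4.8, 12.8]
finger_gap: -0.002
[-0.3295  0.3708 -0.3656  0.8388 -0.004   1.2095] [ 0.5149 -0.0915  0.0661] [-20.7521  -4.849   12.7885]
w ((0.5693484544754028, -0.0641566589474678), (0.09025683254003525, 0.1549956053495407), 12.242243766784668) 
 [[ 0.5088  0.002 ]
 [ 0.5417 -0.1495]
 [ 0.6299 -0.1303]
 [ 0.597   0.0211]]
t ((0.5900911092758179, -0.06436090171337128), (0.12547340989112854, 0.17313125729560852), 3.7677202224731445) 
 [[ 0.5218  0.0179]
 [ 0.5332 -0.1549]
 [ 0.6584 -0.1466]
 [ 0.647   0.0261]]
```

View pics/t3.png

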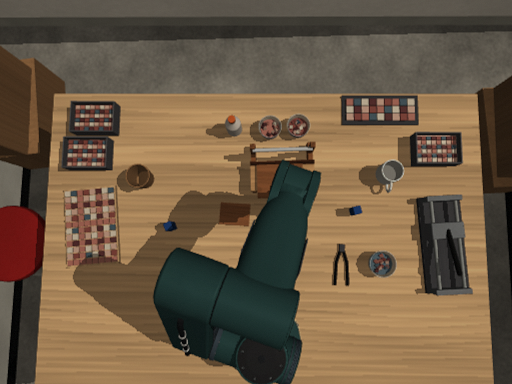

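The force climbs steeply (21 N) with almost no more travel, so the panel is home at the stop. I'll back off, pitch up and look.

```bash
python3 -c "
from h import *
plan([.42,-.066,.27],38,2,-.3,10,0,2)"
```

```text
now [ 0.51487212 -0.09147354  0.06609129] [-0.329526    0.37062377 -0.36576105  0.83867394 -0.00400022  1.20945087]
0.27, -4.10, 0.18, -0.0095, 0.0025, 0.0204, -0.3
0.39, -7.90, 0.18, -0.0190, 0.0051, 0.0408, -0.3
0.52, -11.70, 0.19, -0.0285, 0.0076, 0.0612, -0.3
0.64, -15.50, 0.19, -0.0379, 0.0102, 0.0816, -0.3
0.77, -19.29, 0.20, -0.0474, 0.0127, 0.1020, -0.3
0.90, -23.09, 0.20, -0.0569, 0.0153, 0.1223, -0.3
1.02, -26.89, 0.20, -0.0664, 0.0178, 0.1427, -0.3
1.15, -30.69, 0.21, -0.0759, 0.0204, 0.1631, -0.3
1.28, -34.49, 0.21, -0.0854, 0.0229, 0.1835, -0.3
1.40, -38.28, 0.21, -0.0949, 0.0255, 0.2039, -0.3
```

```bash
python3 -m pendant '[0.1,-0.3,0.2,-0.012,0,0,1, 0.3,-4,0.2,-0.03,0.002,0.01,1, 0.5,-8,0.2,-0.05,0.005,0.03,-0.3, 0.6,-13,0.2,-0.07,0.01,0.06,-0.3, 0.7,-19,0.2,-0.085,0.013,0.1,-0.3, 0.9,-25,0.2,-0.09,0.018,0.14,-0.3, 1.1,-31,0.2,-0.095,0.022,0.18,-0.3, 1.4,-38,0.2,-0.095,0.025,0.204,-0.3]';  python3 - <<'E'
from h import *
np.set_printoptions(precision=4,suppress=True)
s=bot.state();print(s['q'],s['eef_pos'],s['orientation'],s['contact_force'])
p=wcap();save(p,'w4');C=cloud(p)
for m in bot.masks_of('panel',p)[:4]:
        P=C[m['pixels']&(p['depth']>0)]
        if np.median(P[:,2])>.05:
            P=P[abs(P[:,2]-np.median(P[:,2]))<.006]
            r=cv2.minAreaRect(P[:,:2].astype(np.float32));print(r,'\n',cv2.boxPoints(r),np.median(P[:,2]))
            for v in (120,150,180):
                idx=np.where(m['pixels'][v])[0];
                for u in range(idx.max()-3,idx.max()+12,2): print(v,u,p['pixels'][v,u],C[v,u])
E
```

```text
time_s: 7.25
eef_pos: [0.4233, -0.0664, 0.2746]
orientation: [[0.037, 0.622, 0.782], [-0.999, 0.021, 0.031], [0.003, -0.782, 0.623]]
contact_force: [-0.4, -0.5, -0.3]
finger_gap: 0.648
[-0.6088 -0.3391 -0.7257  0.6168  0.382   1.0367] [ 0.4233 -0.0664  0.2746] [[ 0.0369  0.6223  0.7819]
 [-0.9993  0.0206  0.0308]
 [ 0.003  -0.7825  0.6227]] [-0.3995 -0.5459 -0.2522]
((0.5914316773414612, -0.06408844143152237), (0.1313101053237915, 0.17065343260765076), 1.8132456541061401) 
 [[ 0.5231  0.0191]
 [ 0.5285 -0.1514]
 [ 0.6598 -0.1473]
 [ 0.6544  0.0233]] 0.0821579875540375
120 298 [168 105  55] [ 0.6434 -0.0229  0.0832]
120 300 [167 102  56] [ 0.6477 -0.023   0.0824]
120 302 [115  71  39] [ 0.6542 -0.0232  0.0797]
120 304 [87 52 31] [ 0.656  -0.0231  0.0814]
120 306 [89 53 34] [ 0.656  -0.0229  0.0849]
120 308 [96 56 36] [ 0.6622 -0.0231  0.0826]
120 310 [203 155 102] [ 0.7571 -0.0283 -0.0001]
120 312 [207 159 108] [ 0.7632 -0.0284 -0.0012]
150 297 [166 103  57] [ 0.6439 -0.0605  0.084 ]
150 299 [163 100  51] [ 0.6489 -0.061   0.0827]
150 301 [109  66  41] [ 0.6561 -0.0618  0.0795]
150 303 [89 55 36] [ 0.6576 -0.0616  0.0816]
150 305 [89 54 35] [ 0.6575 -0.0612  0.0852]
150 307 [96 55 36] [ 0.6641 -0.0619  0.0826]
150 309 [208 159 108] [ 0.7587 -0.0778  0.0008]
150 311 [198 152 102] [ 0.7634 -0.0781  0.001 ]
180 296 [160 100  55] [ 0.6485 -0.1009  0.0811]
180 298 [169 105  55] [ 0.6512 -0.101   0.0821]
180 300 [107  65  39] [ 0.6573 -0.1021  0.0799]
180 302 [88 55 35] [ 0.6584 -0.1017  0.0825]
180 304 [84 50 26] [ 0.6599 -0.1015  0.0847]
180 306 [119  78  48] [ 0.6663 -0.1027  0.0825]
180 308 [202 155 103] [ 0.7623 -0.1301 -0.    ]
180 310 [209 160 107] [ 0.7679 -0.1309 -0.0005]
```

View pics/w4.png

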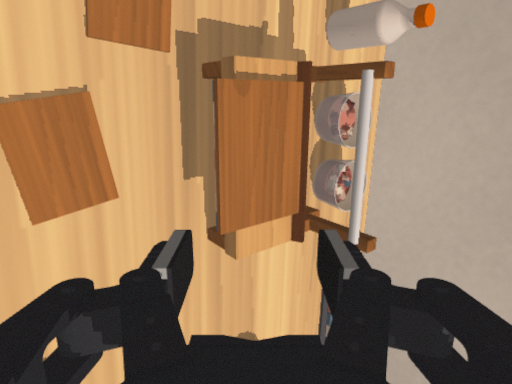

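The panel lies flush with the dark stop (column 301), and its free edge is at column 217. Before lifting I'll fit a kinematic model to check reach.

```bash
cat > fk.py <<'E'
import numpy as np
from scipy.optimize import least_squares
D=[([1.1037,.2635,-.049,1.2594,0,1.4155],[.1609,.4994,.2308]),
([.24508,.027685,-.011838,1.53052,0,1.5392],[.35654,.17289,.35213]),
([-.68477,-.41640,-.70489,.71293,.45046,.97084],[.39887,-.06039,.30099]),
([-.3562,.2372,-.3425,.9935,-.0038,1.1779],[.4709,-.0898,.1399]),
([-.3374,.3525,-.3953,.8236,-.0019,1.2012],[.5042,-.0914,.0663]),
([-.6088,-.3391,-.7257,.6168,.3820,1.0367],[.4233,-.0664,.2746])]
def ry(t):c,s=np.cos(t),np.sin(t);return np.array([[c,0,s],[0,1,0],[-s,0,c]])
def rz(t):c,s=np.cos(t),np.sin(t);return np.array([[c,-s,0],[s,c,0],[0,0,1]])
def rx(t):c,s=np.cos(t),np.sin(t);return np.array([[1,0,0],[0,c,-s],[0,s,c]])
def fk(q,P):
    r0,h,a,b,bz,c3,c4,d=P
    A=rz(q[0]);B=A@ry(q[1]-q[2]);C=B@ry(q[3]);E=C@rz(q[4])
    p=A@np.array([r0,d,h])+A@ry(q[1])@np.array([0,0,a])+B@np.array([b,0,bz])+C@np.array([c3,0,0])+E@np.array([c4,0,0])
    return p,E@rx(SG*q[5])@M0
SG=1;M0=np.eye(3)
def res(P):return np.concatenate([fk(q,P)[0]-t for q,t in D])
fit=least_squares(res,[0,.3,.6,.37,0,.16,.29,.08],x_scale=.1);P=fit.x
# last joint sign + const from data poses 3
R3=np.array([[.0369,.6223,.7819],[-.9993,.0206,.0308],[.003,-.7825,.6227]]);q3=D[5][0]
R4=np.array([[.9518,-.0005,.3068],[-.3068,-.001,.9518],[-.0002,-1,-.0011]]);q4=D[0][0]
best=None
for sg in(1,-1):
    SG=sg;M0=np.eye(3)
    m=fk(q3,P)[1].T@R3
    M0=m; e=np.abs(fk(q4,P)[1]-R4).max()
    if best is None or e<best[0]:best=(e,sg,m)
SG,M0=best[1],best[2]
lo=np.array([-2.65,-.89,-1.18,-2.13,-1.35,-3.14]);hi=np.array([2.65,1.7,1.37,2.11,1.29,3.14])
def ik(R,t,q0):
    def f(q):
        p,Rq=fk(q,P);return np.concatenate([(p-t)*10,(Rq-R).ravel()])
    s=least_squares(f,np.clip(q0,lo+.01,hi-.01),bounds=(lo,hi));return s.x,np.linalg.norm(fk(s.x,P)[0]-t),np.abs(fk(s.x,P)[1]-R).max()
if __name__=='__main__':
    np.set_printoptions(precision=4,suppress=True)
    print(P,np.abs(fit.fun).max(),best[0],SG)
E
python3 - <<'E'
from fk import *;from fk import P
import fk as F
np.set_printoptions(precision=3,suppress=True)
print(F.P,np.abs(F.fit.fun).max(),F.best)
import h
q=np.array(D[5][0])
o=np.array([.6515,-.063]);
for th in list(range(30,120,10))+[116]:
    u=np.array([-np.cos(np.radians(th)),np.sin(np.radians(th))]);n=np.array([np.sin(np.radians(th)),np.cos(np.radians(th))])
    # face corner
    xf=min(0,5.86*max(0,np.cos(np.radians(th)))-12*np.sin(np.radians(th)));zf=70-12*min(0,np.cos(np.radians(th)))
    c=np.array([xf,zf])+u*101+6*n
    t=np.array([.6515+c[0]/1000,-.063,c[1]/1000]);
    q,e1,e2=ik(h.Rt(90-th,2),t,q);print(th,t,q,'%.4f %.3f'%(e1,e2))
E
```

```text
[-0.     0.159  0.581  0.37   0.051  0.139  0.286  0.081] 4.771319387152084e-05 (np.float64(9.09953203868108e-05), 1, array([[ 0.,  1., -0.],
       [ 0.,  0.,  1.],
       [ 1.,  0., -0.]]))
30 [ 0.566 -0.063  0.126] [-0.473  0.173 -1.18  -0.662  0.437  1.254] 0.0044 0.077
40 [ 0.575 -0.063  0.14 ] [-0.421  0.103 -1.062 -0.414  0.344  1.265] 0.0000 0.000
50 [ 0.586 -0.063  0.151] [-0.371  0.08  -0.823  0.011  0.257  1.253] 0.0000 0.000
60 [ 0.599 -0.063  0.16 ] [-0.325  0.132 -0.588  0.355  0.177  1.256] 0.0000 0.000
70 [ 0.613 -0.063  0.167] [-0.285  0.227 -0.35   0.661  0.108  1.269] 0.0000 0.000
80 [ 0.629 -0.063  0.171] [-0.251  0.351 -0.103  0.949  0.049  1.289] 0.0000 0.000
90 [ 0.645 -0.063  0.171] [-0.223  0.498  0.161  1.233 -0.     1.313] 0.0000 0.000
100 [ 0.663 -0.063  0.171] [-0.2    0.672  0.467  1.535 -0.04   1.34 ] 0.0000 0.000
110 [ 0.68  -0.063  0.167] [-0.181  0.89   0.863  1.885 -0.073  1.368] 0.0000 0.000
116 [ 0.69  -0.063  0.163] [-0.172  1.038  1.159  2.11  -0.089  1.382] 0.0015 0.024
```

```bash
cat >> h.py <<'E'
O=np.array([.6515,-.0625]);YD=2.0
def ax(p):
    a=np.radians(p);return np.array([np.sin(a),-np.cos(a)]),np.array([np.cos(a),np.sin(a)])  # ty,tz in (x,z)
def facecorner(th):
    a=np.radians(th);c,s=np.cos(a),np.sin(a);return np.array([min(0,.00586*max(0,c)-.012*s),.070-.012*min(0,c)])
def uu(th):
    a=np.radians(th);return np.array([-np.cos(a),np.sin(a)])
def W(xz):  # rack-plane -> world
    a=np.radians(YD);return np.array([O[0]+xz[0]*np.cos(a),O[1]+xz[0]*np.sin(a),xz[1]])
def delta(gap): return .013*(gap/.085)**2
def fork(th,p,s,gap,c=0):
    ty,tz=ax(p);k=facecorner(th)+.125*uu(th)
    return W(k+(s+delta(gap))*ty+(gap/2-c)*tz)
E
python3 - <<'E'
from h import *;import fk as F
np.set_printoptions(precision=3,suppress=True)
q=bot.state()['q']
for p in (38,42,45):
    for th,s,c in((0,-.02,.005),(0,.022,.005),(0,.022,0),(10,.022,0),(20,.022,0),(30,.022,0),(40,.022,0),(90-p,.022,0)):
        t=fork(th,p,s,.065,c);q,e1,e2=F.ik(Rt(p,2),t,q);print(p,th,s,t,q,'%.4f %.3f'%(e1,e2))
s=bot.state();R0=s['orientation'];t0=s['eef_pos'];print(t0)
a=fork(0,42,-.03,.065,.006);b=fork(0,42,.022,.065,.006)
rows(R0,t0,[(Rt(42,2),x,-.53) for x in(a,b)])
E
```

```text
38 0 -0.02 [ 0.541 -0.066  0.097] [-0.416  0.11  -0.969 -0.121  0.272  1.206] 0.0000 0.000
38 0 0.022 [ 0.566 -0.065  0.064] [-0.387  0.217 -0.978 -0.243  0.255  1.231] 0.0000 0.000
38 0 0.022 [ 0.57  -0.065  0.067] [-0.383  0.216 -0.964 -0.229  0.252  1.234] 0.0000 0.000
38 10 0.022 [ 0.572 -0.065  0.088] [-0.381  0.173 -0.924 -0.146  0.251  1.236] 0.0000 0.000
38 20 0.022 [ 0.578 -0.065  0.109] [-0.375  0.141 -0.875 -0.067  0.248  1.241] 0.0000 0.000
38 30 0.022 [ 0.586 -0.065  0.129] [-0.367  0.12  -0.824  0.004  0.243  1.247] 0.0000 0.000
38 40 0.022 [ 0.596 -0.064  0.147] [-0.358  0.108 -0.772  0.066  0.238  1.255] 0.0000 0.000
38 52 0.022 [ 0.613 -0.064  0.165] [-0.343  0.109 -0.708  0.126  0.229  1.267] 0.0000 0.000
42 0 -0.02 [ 0.539 -0.066  0.098] [-0.438  0.112 -1.048 -0.266  0.309  1.208] 0.0000 0.000
42 0 0.022 [ 0.567 -0.065  0.066] [-0.403  0.228 -1.051 -0.392  0.288  1.236] 0.0000 0.000
42 0 0.022 [ 0.571 -0.065  0.07 ] [-0.399  0.224 -1.038 -0.376  0.285  1.239] 0.0000 0.000
42 10 0.022 [ 0.572 -0.065  0.091] [-0.397  0.174 -0.996 -0.285  0.284  1.241] 0.0000 0.000
42
[... 522 characters left out ...]
.313  1.241] 0.0000 0.000
45 0 0.022 [ 0.57  -0.065  0.072] [-0.412  0.238 -1.094 -0.495  0.31   1.244] 0.0000 0.000
45 10 0.022 [ 0.572 -0.065  0.094] [-0.409  0.183 -1.052 -0.398  0.309  1.246] 0.0000 0.000
45 20 0.022 [ 0.578 -0.065  0.115] [-0.403  0.141 -1.002 -0.308  0.304  1.251] 0.0000 0.000
45 30 0.022 [ 0.586 -0.065  0.135] [-0.394  0.111 -0.95  -0.228  0.298  1.258] 0.0000 0.000
45 40 0.022 [ 0.596 -0.064  0.152] [-0.383  0.093 -0.898 -0.16   0.291  1.267] 0.0000 0.000
45 45 0.022 [ 0.603 -0.064  0.16 ] [-0.377  0.089 -0.871 -0.131  0.287  1.272] 0.0000 0.000
[ 0.422 -0.066  0.273]
0.27, -3.55, 0.00, 0.1093, -0.0005, -0.1687, -0.53
0.27, -3.55, 0.00, 0.1441, 0.0007, -0.2073, -0.53
```

```bash
python3 -m pendant '[0.1,-1.5,0,0.022,0,-0.034,-0.53, 0.2,-2.5,0,0.045,0,-0.068,-0.53, 0.3,-3.5,0,0.067,0,-0.1,-0.53, 0.3,-3.5,0,0.09,0,-0.135,-0.53, 0.3,-3.5,0,0.105,0,-0.16,-0.53, 0.3,-3.5,0,0.109,0,-0.169,-0.53]';  python3 - <<'E'
from h import *
np.set_printoptions(precision=4,suppress=True)
s=bot.state();print(s['q'],s['eef_pos'],s['orientation'],s['finger_gap'])
p=wcap();save(p,'w5');C=cloud(p)
P=bot.masks_of('panel',p)
for m in P[:3]:print(m['score'],m['bbox'],np.median(C[m['pixels']],0))
p=bot.capture('scene');save(p,'s5')
cv2.imwrite('pics/s5z.png',cv2.resize(cv2.cvtColor(p['pixels'],cv2.COLOR_RGB2BGR)[140:290,180:340],None,fx=4,fy=4))
E
```

```text
time_s: 7.95
eef_pos: [0.532, -0.0657, 0.0973]
orientation: [[0.036, 0.658, 0.752], [-0.999, 0.028, 0.024], [-0.005, -0.753, 0.658]]
contact_force: [0.3, -0.0, 0.9]
finger_gap: 0.768
[-0.4437  0.1007 -1.0439 -0.232   0.3126  1.2003] [ 0.532  -0.0657  0.0973] [[ 0.0364  0.6577  0.7524]
 [-0.9993  0.0279  0.0239]
 [-0.0053 -0.7528  0.6583]] 0.767908635547028
0.88 [292.9, 196.7, 169.2, 298.8] [ 0.5651 -0.0423  0.0821]
0.5 [3.1, 308.1, 1.2, 15.4] [ 0.4411 -0.107   0.0076]
```

View pics/w5.png

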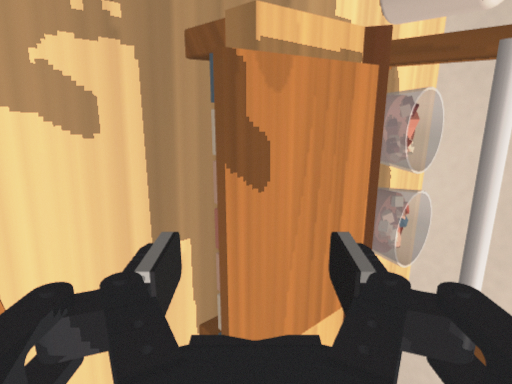

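View pics/s5z.png

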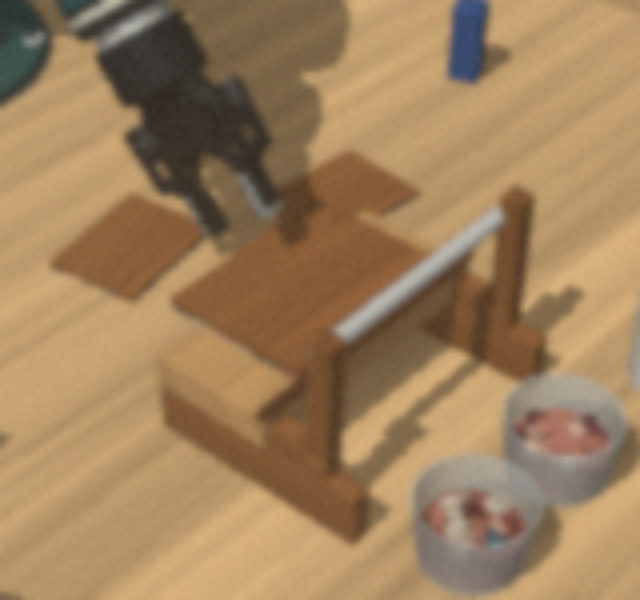

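The fork sits either side of the panel's free edge: lower fingertip at column 165, edge at 220, upper fingertip at 345. I'll advance along the fingers, then lift.

Run:
```python
from h import *
s=bot.state();R0=s['orientation'];t0=s['eef_pos'];print(t0)
L=[(0,.022,.006),(0,.022,0),(0,.022,-.003)]
rows(R0,t0,[(Rt(42,2),fork(a,42,b,.065,c),-.53) for a,b,c in L])
print()
for th in range(0,49,4): print(th,(fork(th,42,.022,.065)-fork(0,42,.022,.065)).round(4))
```

```text
[ 0.53141186 -0.06592318  0.09964843]
-0.24, -0.72, -0.08, 0.0346, 0.0004, -0.0339, -0.53
-0.24, -0.72, -0.08, 0.0391, 0.0006, -0.0299, -0.53
-0.24, -0.72, -0.08, 0.0413, 0.0007, -0.0279, -0.53

0 [0. 0. 0.]
4 [0.0003 0.     0.0087]
8 [0.0012 0.     0.0174]
12 [0.0027 0.0001 0.026 ]
16 [0.0048 0.0002 0.0345]
20 [0.0075 0.0003 0.0428]
24 [0.0108 0.0004 0.0508]
28 [0.0142 0.0005 0.0587]
32 [0.0176 0.0006 0.0662]
36 [0.0215 0.0008 0.0735]
40 [0.026  0.0009 0.0803]
44 [0.0309 0.0011 0.0868]
48 [0.0363 0.0013 0.0929]
```

```bash
python3 -m pendant '[-0.2,-0.7,-0.1,0.015,0,-0.015,-0.53, -0.2,-0.7,-0.1,0.03,0,-0.03,-0.53, -0.2,-0.7,-0.1,0.0346,0.0004,-0.034,-0.53, -0.2,-0.7,-0.1,0.0346,0.0004,-0.034,-0.53]'; python3 -m pendant '[0,0,0,0.0022,0,0.002,-0.53,0,0,0,0.0045,0,0.004,-0.53,0,0,0,0.0045,0,0.004,-0.53]';  python3 -m pendant '[0,0,0,0.0003,0,0.008,-0.53,0,0,0,0.001,0,0.017,-0.53,0,0,0,0.001,0,0.017,-0.53]'
python3 - <<'E'
from h import *
p=wcap();save(p,'w6')
p=bot.capture('scene');save(p,'s6')
cv2.imwrite('pics/s6z.png',cv2.resize(cv2.cvtColor(p['pixels'],cv2.COLOR_RGB2BGR)[140:290,180:340],None,fx=4,fy=4))
E
```

```text
time_s: 8.5
eef_pos: [0.5662, -0.0658, 0.0672]
orientation: [[0.034, 0.671, 0.741], [-0.999, 0.023, 0.026], [0.0, -0.741, 0.671]]
contact_force: [0.1, -0.3, 0.7]
finger_gap: 0.765
time_s: 8.8
eef_pos: [0.57, -0.066, 0.0718]
orientation: [[0.034, 0.671, 0.741], [-0.999, 0.022, 0.025], [0.001, -0.741, 0.671]]
contact_force: [-1.6, -0.4, -1.1]
finger_gap: 0.764
time_s: 9.1
eef_pos: [0.5712, -0.0659, 0.0894]
orientation: [[0.034, 0.672, 0.74], [-0.999, 0.022, 0.026], [0.001, -0.741, 0.672]]
contact_force: [-4.7, 1.0, -2.1]
finger_gap: 0.766
```

View pics/w6.png

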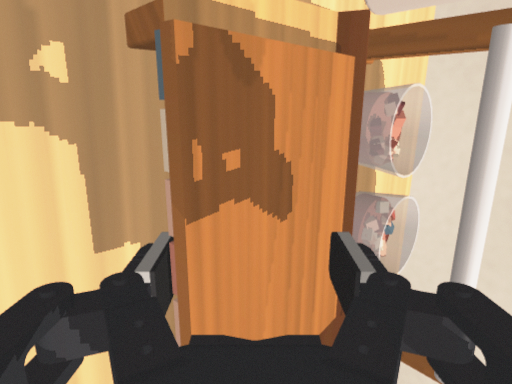

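View pics/s6z.png

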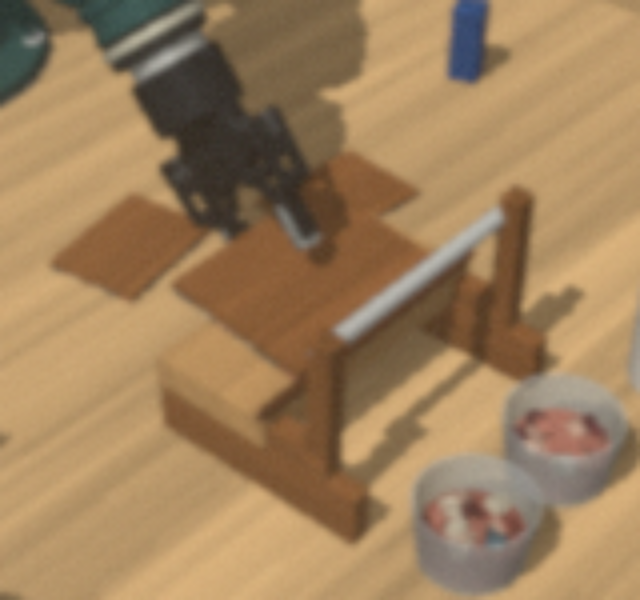

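The panel's edge now rests on the lower finger and the panel is raised about 8°. I'll continue along the arc.

```bash
python3 -m pendant '[0,0,0,0.0015,0,0.0085,-0.53,0,0,0,0.0036,0,0.017,-0.53,0,0,0,0.0063,0,0.0255,-0.53,0,0,0,0.0096,0,0.0335,-0.53,0,0,0,0.0096,0,0.0335,-0.53]'
python3 - <<'E'
from h import *
np.set_printoptions(precision=4,suppress=True)
p=wcap();save(p,'w7');C=cloud(p)
m=bot.masks_of('panel',p)[0];X=C[m['pixels']&(p['depth']>0)];print(m['score'],m['bbox'],len(X))
c=np.median(X,0);X=X[np.linalg.norm(X-c,axis=1)<.12];c=X.mean(0);n=np.linalg.svd(X-c,full_matrices=False)[2][2];n*=np.sign(n[2]);print(c,n,np.degrees(np.arccos(n[2])),'yaw',np.degrees(np.arctan2(n[1],n[0])))
p=bot.capture('scene');save(p,'s7')
cv2.imwrite('pics/s7z.png',cv2.resize(cv2.cvtColor(p['pixels'],cv2.COLOR_RGB2BGR)[140:290,180:340],None,fx=4,fy=4))
E
```

```text
time_s: 9.7
eef_pos: [0.5816, -0.066, 0.1229]
orientation: [[0.034, 0.672, 0.739], [-0.999, 0.022, 0.026], [0.001, -0.74, 0.673]]
contact_force: [-4.6, 1.4, -0.6]
finger_gap: 0.768
0.89 [226.1, 183.8, 145.5, 332.8] 38951
[ 0.5735 -0.0374  0.1169] [0.3842 0.0135 0.9231] 22.610214401773984 yaw 2.015192844514178
```

View pics/s7z.png

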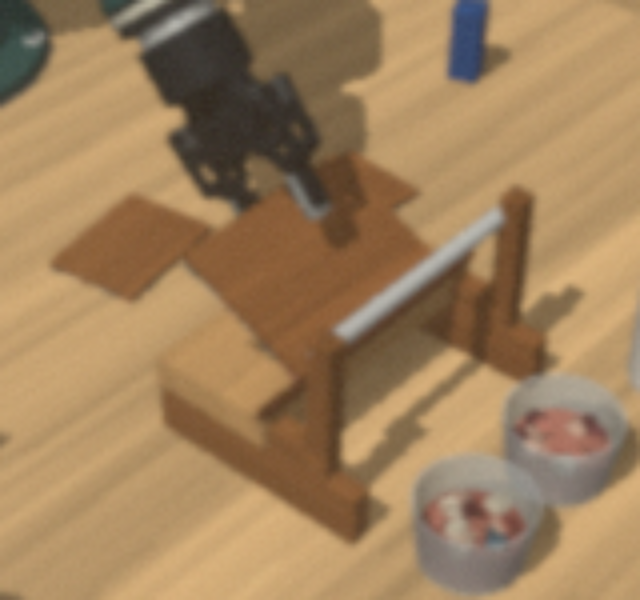

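View pics/w7.png

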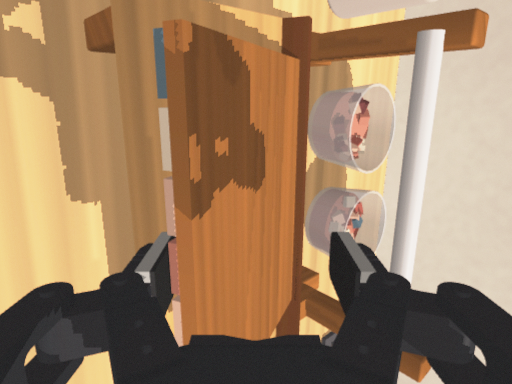

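The panel is at 22.6° and square to the rack, foot at the stop. Continuing to about 44°.

```bash
python3 -m pendant '[0,0,0,0.0034,0,0.008,-0.53,0,0,0,0.0068,0,0.0155,-0.53,0,0,0,0.0107,0.0004,0.0227,-0.53,0,0,0,0.0152,0.0005,0.0295,-0.53,0,0,0,0.0201,0.0007,0.036,-0.53,0,0,0,0.0201,0.0007,0.036,-0.53]'
cat >> h.py <<'E'
def panelfit(name):
    p=wcap();save(p,name);C=cloud(p)
    m=bot.masks_of('panel',p)[0];X=C[m['pixels']&(p['depth']>0)];print(m['score'],m['bbox'],len(X))
    c=np.median(X,0);X=X[np.linalg.norm(X-c,axis=1)<.12]
    for _ in range(3):
        c=X.mean(0);n=np.linalg.svd(X-c,full_matrices=False)[2][2];n*=np.sign(n[0]);X=X[abs((X-c)@n)<.006]
    print('c',c.round(4),'n',n.round(4),'theta',np.degrees(np.arccos(n[2])),'yaw',np.degrees(np.arctan2(n[1],n[0])), 'plane x at z=.07 y=-.065:',c[0]-(n[2]*(.07-c[2])+n[1]*(-.065-c[1]))/n[0], 'n',len(X))
    return p,C
E
python3 -c "
from h import *
panelfit('w8');s=bot.state();print(s['eef_pos'],s['orientation'])"
```

```text
time_s: 10.45
eef_pos: [0.6026, -0.0655, 0.1594]
orientation: [[0.034, 0.673, 0.739], [-0.999, 0.022, 0.026], [0.001, -0.739, 0.673]]
contact_force: [-2.1, -0.6, -0.3]
finger_gap: 0.769
0.6 [193.3, 184.8, 82.7, 325.1] 20947
c [ 0.5823 -0.035   0.1483] n [0.6751 0.0222 0.7374] theta 42.490850520210884 yaw 1.8841673411246882 plane x at z=.07 y=-.065: 0.6687872262099088 n 17954
[ 0.60150771 -0.06532412  0.15802853] [[ 3.40748748e-02  6.71597448e-01  7.40132265e-01]
 [-9.99418994e-01  2.23345197e-02  2.57457640e-02]
 [ 7.60290766e-04 -7.40579527e-01  6.71968292e-01]]
```

View pics/w8.png

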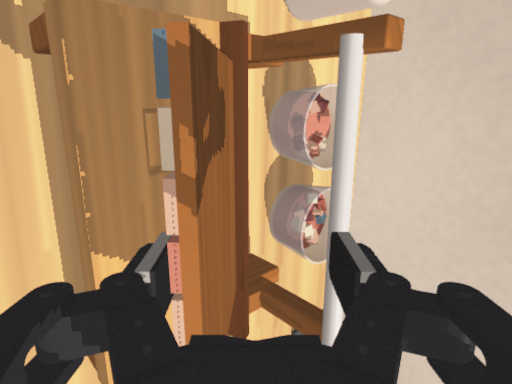

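```bash
python3 -m pendant '[0,0,0,-0.002,0,0,-0.4,0,0,0,-0.005,0,-0.001,-0.25,0,0,0,-0.008,0,-0.002,-0.05,0,0,0,-0.011,0,-0.003,0.15,0,0,0,-0.014,0,-0.0035,0.35,0,0,0,-0.014,0,-0.0035,0.45,0,0,0,-0.014,0,-0.0035,0.45]'; 
python3 -c "
from h import *
panelfit('w9');s=bot.state();print(s['eef_pos'],s['orientation'])"
```

```text
time_s: 11.25
eef_pos: [0.5872, -0.0652, 0.1544]
orientation: [[0.034, 0.671, 0.74], [-0.999, 0.023, 0.025], [0.0, -0.741, 0.672]]
contact_force: [-2.2, 0.5, -1.0]
finger_gap: 0.273
0.92 [238.6, 186.1, 35.5, 312.0] 9544
c [ 0.5672 -0.0328  0.1667] n [ 0.8109  0.028  -0.5845] theta 125.77042286643689 yaw 1.9767945377151495 plane x at z=.07 y=-.065: 0.4986476935254085 n 9424
[ 0.58726986 -0.06523982  0.1543666 ] [[ 3.40299870e-02  6.71238694e-01  7.40459705e-01]
 [-9.99420745e-01  2.25839370e-02  2.54585935e-02]
 [ 3.66297764e-04 -7.40897146e-01  6.71618407e-01]]
```

View pics/w9.png

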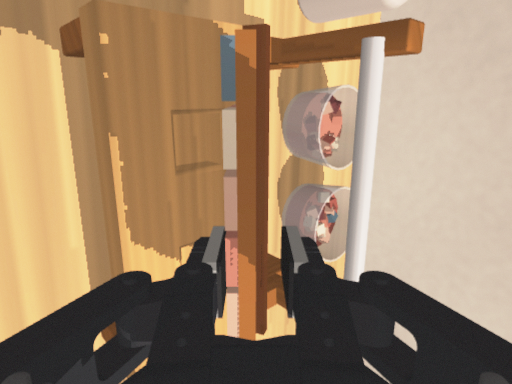

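The panel is nearly edge-on between the fingers (columns 238-268), so it is aligned with the tool. I'll close the grip.

```bash
python3 -m pendant '[0,0,0,0,0,0,0.6,0,0,0,0,0,0,0.75,0,0,0,0,0,0,1,0,0,0,0,0,0,1,0,0,0,0,0,0,1]'; 
python3 -c "
from h import *
s=bot.state();print(s['eef_pos'],s['orientation'],s['contact_force'],s['finger_gap'])
p=wcap();save(p,'w10')
p=bot.capture('scene');save(p,'s10')
cv2.imwrite('pics/s10z.png',cv2.resize(cv2.cvtColor(p['pixels'],cv2.COLOR_RGB2BGR)[140:290,180:340],None,fx=4,fy=4))
"
```

```text
time_s: 11.85
eef_pos: [0.586, -0.0652, 0.1533]
orientation: [[0.033, 0.669, 0.742], [-0.999, 0.022, 0.025], [0.0, -0.743, 0.67]]
contact_force: [-14.5, -1.5, 3.2]
finger_gap: 0.128
[ 0.58597621 -0.06522643  0.15327331] [[ 3.30786663e-02  6.69258938e-01  7.42292581e-01]
 [-9.99452739e-01  2.20348360e-02  2.46716095e-02]
 [ 1.55399921e-04 -7.42702457e-01  6.69621562e-01]] [-14.51103094  -1.53246249   3.23712518] 0.1278649192511178
```

View pics/w10.png

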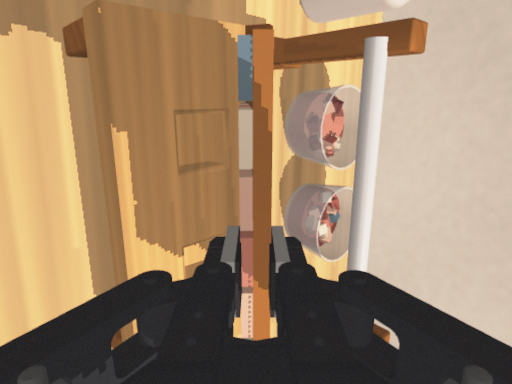

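View pics/s10z.png

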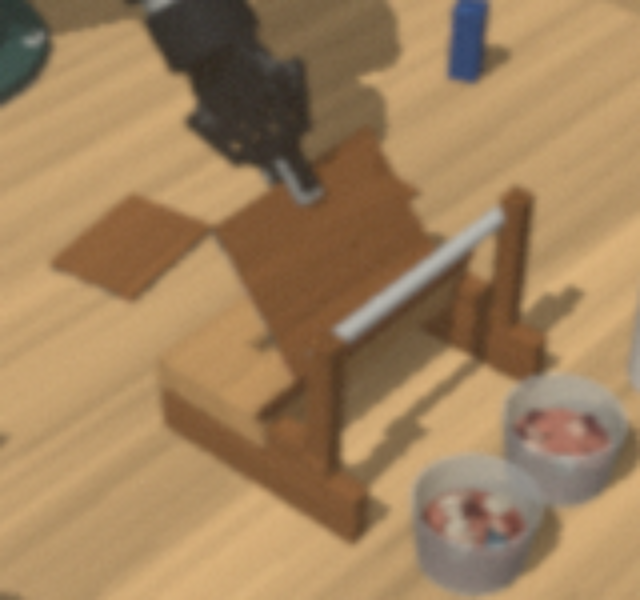

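```bash
cat >> h.py <<'E'
def sfit(name,cam='scene'):
    p=bot.capture(cam);save(p,name);C=cloud(p)
    cv2.imwrite(f'pics/{name}z.png',cv2.resize(cv2.cvtColor(p['pixels'],cv2.COLOR_RGB2BGR)[140:290,180:340],None,fx=4,fy=4))
    ms=[m for m in bot.masks_of('panel',p)]
    for m in ms:
        X=C[m['pixels']&(p['depth']>0)]
        if len(X)<50: continue
        c=np.median(X,0)
        if c[2]<.05: continue
        X=X[np.linalg.norm(X-c,axis=1)<.12]
        for _ in range(4):
            c=X.mean(0);n=np.linalg.svd(X-c,full_matrices=False)[2][2];n*=np.sign(n[0]);X=X[abs((X-c)@n)<.006]
        print(m['score'],'c',c.round(4),'theta',np.degrees(np.arccos(n[2])).round(2),'yaw',np.degrees(np.arctan2(n[1],n[0])).round(2),'back plane x at z=.07:',c[0]-(n[2]*(.07-c[2])+n[1]*(-.065-c[1]))/n[0],'npts',len(X))
    return p,C
E
python3 -c "
from h import *
sfit('s11')"
```

```text
0.75 c [ 0.6135 -0.0663  0.1305] theta 50.13 yaw 1.78 back plane x at z=.07: 0.6640220862612737 npts 1683
0.68 c [ 0.6522 -0.1721  0.054 ] theta 121.19 yaw 78.54 back plane x at z=.07: 0.17276026106948206 npts 374
```

```bash
cat >> h.py <<'E'
def gp(th,bx=-.0015,bz=.0005,l=.1024):
    a=np.radians(th);n=np.array([np.sin(a),np.cos(a)])
    t=W(facecorner(th)+.006*n+l*uu(th)+np.array([bx,bz]));t[1]-=.0005; return t
E
python3 - <<'E'
from h import *
s=bot.state();R0=s['orientation'];t0=s['eef_pos'];print(t0,gp(50))
ths=[50,54,58,62,66,70,74,78]
rows(R0,t0,[(Rt(90-t,1.9),gp(t),1) for t in ths])
E
```

```text
[ 0.58598432 -0.06520347  0.15328162] [ 0.58339053 -0.06537843  0.15279968]
-0.06, 2.04, 0.00, -0.0026, -0.0002, -0.0005, 1
-0.19, 6.04, 0.00, 0.0025, 0.0000, 0.0036, 1
-0.33, 10.03, 0.00, 0.0078, 0.0002, 0.0072, 1
-0.46, 14.03, 0.00, 0.0134, 0.0004, 0.0104, 1
-0.59, 18.03, 0.00, 0.0193, 0.0006, 0.0132, 1
-0.72, 22.03, 0.00, 0.0254, 0.0008, 0.0155, 1
-0.86, 26.02, 0.00, 0.0317, 0.0010, 0.0173, 1
-0.99, 30.02, 0.00, 0.0381, 0.0012, 0.0186, 1
```

```bash
python3 -m pendant '[-0.1,2,0,-0.0026,0,-0.0005,1,-0.2,6,0,0.0025,0,0.0036,1,-0.3,10,0,0.0078,0.0002,0.0072,1,-0.5,14,0,0.0134,0.0004,0.0104,1]'
python3 - <<'E'
from h import *
sfit('s12')
s=bot.state();R0=s['orientation'];t0=s['eef_pos'];print(t0,gp(62),s['contact_force'],R0[:,1])
E
```

```text
time_s: 12.45
eef_pos: [0.6005, -0.0648, 0.165]
orientation: [[0.034, 0.469, 0.882], [-0.999, 0.015, 0.031], [0.001, -0.883, 0.47]]
contact_force: [0.1, -0.2, -5.1]
finger_gap: 0.128
0.68 c [ 0.6225 -0.066   0.1379] theta 62.67 yaw 1.92 back plane x at z=.07: 0.6576167930149317 npts 1599
[ 0.60296722 -0.06513964  0.16603215] [ 0.59941128 -0.06481898  0.16373066] [-0.71903344 -1.31242941 -2.1060549 ] [ 0.47285512  0.01507854 -0.88101117]
```

View pics/s12z.png

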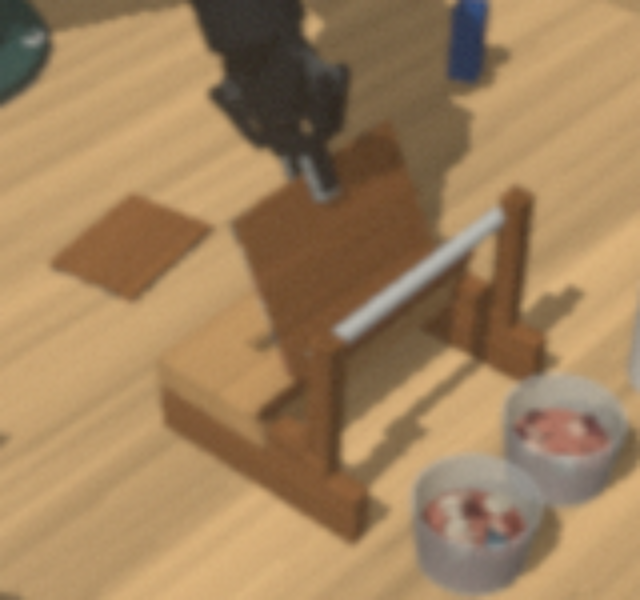

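Run:
```python
from h import *
s=bot.state();R0=s['orientation'];t0=s['eef_pos'];print(t0)
rows(R0,t0,[(Rt(90-t,1.9),gp(t,-.001,.001),1) for t in [66,70,74,78,82,86,90]])
```

```text
[ 0.60296722 -0.06513964  0.16603215]
-0.05, 4.24, -0.10, 0.0028, 0.0005, 0.0010, 1
-0.19, 8.23, -0.11, 0.0089, 0.0008, 0.0032, 1
-0.32, 12.23, -0.11, 0.0152, 0.0010, 0.0051, 1
-0.46, 16.23, -0.11, 0.0216, 0.0012, 0.0064, 1
-0.60, 20.23, -0.12, 0.0282, 0.0014, 0.0072, 1
-0.73, 24.22, -0.12, 0.0348, 0.0017, 0.0075, 1
-0.87, 28.22, -0.12, 0.0415, 0.0019, 0.0074, 1
```

```bash
python3 -m pendant '[-0.1,4.2,-0.1,0.0028,0.0004,0.001,1,-0.2,8.2,-0.1,0.0089,0.0006,0.0032,1,-0.3,12.2,-0.1,0.0152,0.0008,0.0051,1,-0.5,16.2,-0.1,0.0216,0.001,0.0064,1,-0.6,20.2,-0.1,0.0282,0.0013,0.0072,1,-0.7,24.2,-0.1,0.0348,0.0016,0.0075,1,-0.9,28.2,-0.1,0.0415,0.0018,0.0074,1]'
python3 - <<'E'
from h import *
sfit('s13')
s=bot.state();R0=s['orientation'];t0=s['eef_pos'];print(t0,gp(90,0,0),s['contact_force'],R0[:,1])
rows(R0,t0,[(Rt(90-t,1.9),gp(t,-.001,.001),1) for t in [93,96,99,102,105,108,111,114]])
E
```

```text
time_s: 13.25
eef_pos: [0.6442, -0.0632, 0.1731]
orientation: [[0.032, 0.003, 0.999], [-0.999, 0.0, 0.032], [0.0, -1.0, 0.003]]
contact_force: [5.2, 0.5, 6.7]
finger_gap: 0.125
0.8 c [ 0.652  -0.0713  0.1442] theta 89.12 yaw 1.61 back plane x at z=.07: 0.6530034835466181 npts 984
0.6 c [ 0.6481 -0.1619  0.0621] theta 132.77 yaw 67.29 back plane x at z=.07: 0.4356283687204179 npts 382
0.29 c [0.6141 0.4543 0.0609] theta 84.59 yaw 21.79 back plane x at z=.07: 0.8207112038749812 npts 106
[ 0.64562559 -0.06325837  0.17307817] [ 0.64550366 -0.0632094   0.1724    ] [-1.67074232 -0.41417375 22.07809589] [ 3.98333698e-03 -1.16178859e-04 -9.99992060e-01]
-0.09, 3.23, 0.02, 0.0042, 0.0002, 0.0005, 1
-0.19, 6.22, 0.02, 0.0096, 0.0004, 0.0004, 1
-0.29, 9.22, 0.02, 0.0150, 0.0006, -0.0000, 1
-0.39, 12.22, 0.02, 0.0203, 0.0008, -0.0007, 1
-0.49, 15.22, 0.02, 0.0256, 0.0009, -0.0016, 1
-0.59, 18.22, 0.02, 0.0308, 0.0011, -0.0028, 1
-0.69, 21.22, 0.02, 0.0360, 0.0013, -0.0043, 1
-0.78, 24.22, 0.02, 0.0410, 0.0015, -0.0061, 1
```

View pics/s13z.png

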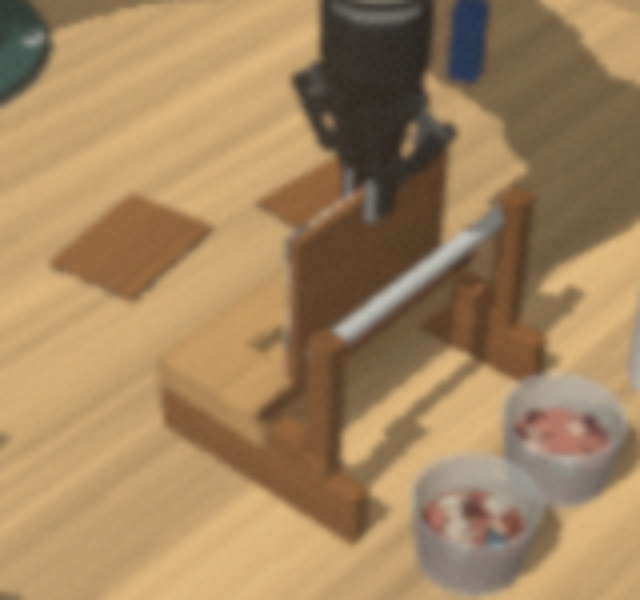

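The panel stands upright, held at the top. There is some down-press (22 N), so I'll raise the path 1.5 mm and continue easing over.

```bash
python3 -m pendant '[-0.1,3.2,0,0.004,0.0002,0.002,1,-0.2,6.2,0,0.0094,0.0004,0.002,1,-0.3,9.2,0,0.0148,0.0006,0.0017,1,-0.4,12.2,0,0.02,0.0008,0.001,1,-0.4,12.2,0,0.02,0.0008,0.001,1]'
python3 - <<'E'
from h import *
sfit('s14')
s=bot.state();R0=s['orientation'];t0=s['eef_pos'];print(t0,gp(102,0,0),s['contact_force'],R0[:,1],s['q'])
rows(R0,t0,[(Rt(90-t,1.9),gp(t,-.001,.002),1) for t in [104,106,108,110,112,113,114,115]])
E
```

```text
time_s: 13.85
eef_pos: [0.6638, -0.0624, 0.1718]
orientation: [[0.032, -0.211, 0.977], [-0.999, -0.006, 0.032], [-0.0, -0.977, -0.212]]
contact_force: [-2.7, 0.2, 3.1]
finger_gap: 0.124
0.94 c [ 0.6649 -0.0853  0.1438] theta 102.12 yaw 1.28 back plane x at z=.07: 0.6485858262142291 npts 600
[ 0.66293474 -0.06237561  0.17200067] [ 0.66691188 -0.06246181  0.17140978] [-0.52094865 -0.21603861 -2.61420691] [-0.21036532 -0.00636055 -0.97760216] [-0.19572105  0.70460935  0.52762992  1.60062836 -0.04716716  1.34770333]
-0.09, 1.85, 0.05, 0.0065, 0.0000, 0.0008, 1
-0.15, 3.85, 0.05, 0.0100, 0.0001, 0.0001, 1
-0.22, 5.85, 0.06, 0.0135, 0.0002, -0.0008, 1
-0.28, 7.85, 0.06, 0.0169, 0.0004, -0.0017, 1
-0.35, 9.84, 0.06, 0.0203, 0.0005, -0.0028, 1
-0.38, 10.84, 0.06, 0.0220, 0.0005, -0.0034, 1
-0.41, 11.84, 0.06, 0.0237, 0.0006, -0.0040, 1
-0.44, 12.84, 0.06, 0.0254, 0.0007, -0.0047, 1
```

View pics/s14z.png

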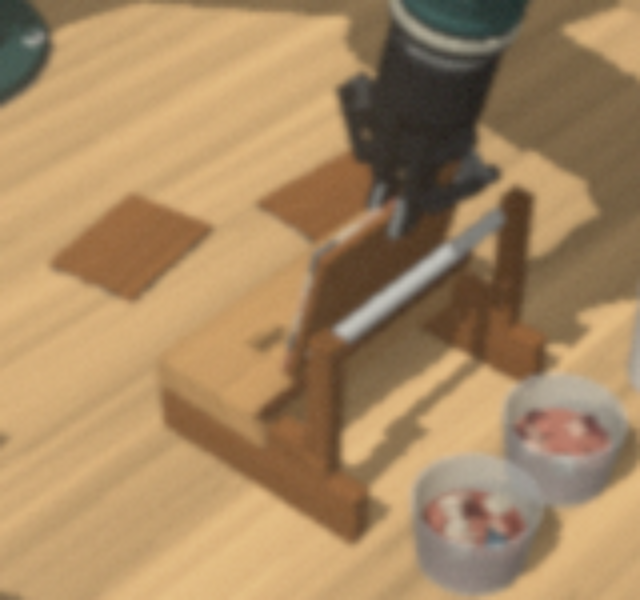

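```bash
python3 -m pendant '[-0.1,1.9,0,0.0055,0,0.0008,1,-0.1,3.9,0,0.009,0.0001,0.0001,1,-0.2,5.9,0,0.0125,0.0002,-0.0008,1,-0.3,7.9,0,0.0162,0.0003,-0.0017,1,-0.3,9.9,0,0.02,0.0004,-0.0028,1,-0.3,9.9,0,0.02,0.0004,-0.0028,1]'
python3 - <<'E'
from h import *
sfit('s15')
s=bot.state();R0=s['orientation'];t0=s['eef_pos'];print(t0,gp(112,0,0),gp(115,0,0),s['contact_force'],R0[:,1],s['q'])
rows(R0,t0,[(Rt(90-t,1.9),gp(t,-.0,.001),1) for t in [113,114,115]])
E
```

```text
time_s: 14.55
eef_pos: [0.683, -0.0619, 0.1676]
orientation: [[0.032, -0.378, 0.925], [-0.999, -0.011, 0.03], [-0.001, -0.926, -0.378]]
contact_force: [-1.2, -0.3, -5.0]
finger_gap: 0.124
0.89 c [ 0.6847 -0.1099  0.1548] theta 112.09 yaw -0.6 back plane x at z=.07: 0.6507684537879822 npts 288
0.56 c [0.6158 0.4551 0.0613] theta 97.21 yaw 25.17 back plane x at z=.07: 0.8613166540764536 npts 108
[ 0.68271291 -0.061985    0.16925624] [ 0.68427663 -0.06185541  0.16719127] [ 0.68931521 -0.06167946  0.16534163] [-1.28062475 -0.23441991 -4.63929549] [-0.37528649 -0.01149436 -0.9268376 ] [-0.17688617  0.94503122  0.97890373  1.98207691 -0.07742972  1.37626196]
-0.07, 0.95, 0.05, 0.0033, 0.0002, -0.0017, 1
-0.10, 1.94, 0.05, 0.0049, 0.0002, -0.0023, 1
-0.14, 2.94, 0.05, 0.0066, 0.0003, -0.0029, 1
```

View pics/s15z.png

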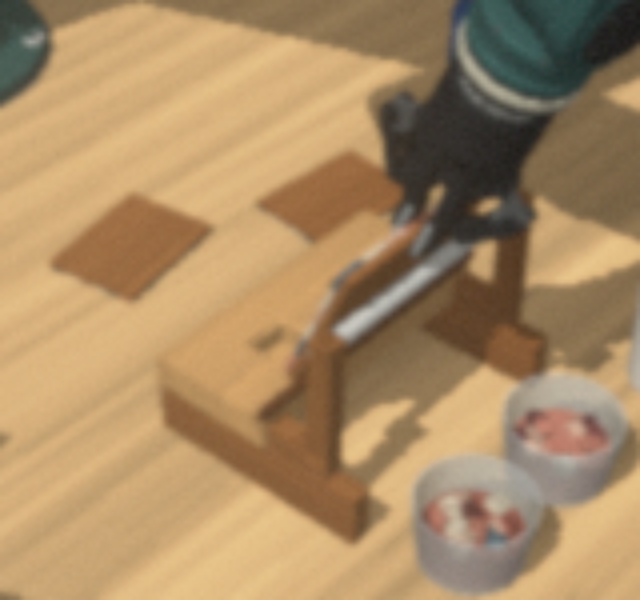

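```bash
python3 -m pendant '[-0.1,1,0,0.0025,0,-0.001,1,-0.1,2,0,0.0045,0,-0.002,1,-0.1,2.6,0,0.006,0,-0.003,1,-0.1,2.6,0,0.006,0,-0.003,1]'; python3 -m pendant '[0,0,0,0,0,-0.001,1,0,0,0,0,0,-0.002,1,0,0,0,0,0,-0.002,1]';
python3 -c "
from h import *
s=bot.state();print(s['eef_pos'],s['q'],s['contact_force'],s['orientation'][:,1])"
```

```text
time_s: 15.05
eef_pos: [0.6864, -0.0619, 0.1664]
orientation: [[0.033, -0.414, 0.91], [-0.999, -0.014, 0.029], [0.001, -0.91, -0.414]]
contact_force: [0.1, -0.5, -4.2]
finger_gap: 0.124
time_s: 15.35
eef_pos: [0.6863, -0.0619, 0.1661]
orientation: [[0.033, -0.412, 0.911], [-0.999, -0.015, 0.029], [0.001, -0.911, -0.412]]
contact_force: [5.5, 0.2, 13.5]
finger_gap: 0.126
[ 0.68632455 -0.06190358  0.16611232] [-0.17261708  1.0220691   1.13146239  2.09671399 -0.085216    1.38375567] [ 5.53108203  0.24370624 13.47808588] [-0.41174456 -0.0146083  -0.91118221]
```

```bash
python3 -m pendant '[0,0,0,0.001,0,0.001,1,0,0,0,0.002,0,0.001,1,0,0,0,0.003,0,0.001,1,0,0,0,0.003,0,0.001,1]';
python3 -c "
from h import *
s=bot.state();print(s['eef_pos'],s['q'],s['contact_force'],s['orientation'][:,1])"
```

```text
time_s: 15.75
eef_pos: [0.6875, -0.0618, 0.1657]
orientation: [[0.033, -0.413, 0.91], [-0.999, -0.015, 0.03], [0.001, -0.911, -0.413]]
contact_force: [2.1, -1.1, 13.7]
finger_gap: 0.125
[ 0.6874862  -0.06182235  0.1656931 ] [-0.1721735   1.03087544  1.15055509  2.10840613 -0.08530599  1.38402817] [ 2.07837369 -1.10478416 13.68187958] [-0.41301192 -0.01466042 -0.91060761]
```

```bash
python3 -m pendant '[0,0,0,0,0,0,0.72,0,0,0,0,0,0,0.68,0,0,0,0,0,0,0.64,0,0,0,0,0,0,0.6,0,0,0,0,0,0,0.56,0,0,0,0,0,0,0.52,0,0,0,0,0,0,0.48,0,0,0,0,0,0,0.44]';
python3 -c "
from h import *
s=bot.state();print(s['eef_pos'],s['q'],s['contact_force'],s['orientation'][:,1])
p=wcap();save(p,'w16');sfit('s16')"
```

```text
time_s: 16.55
eef_pos: [0.6876, -0.0617, 0.1641]
orientation: [[0.033, -0.415, 0.909], [-0.999, -0.014, 0.03], [0.0, -0.91, -0.415]]
contact_force: [-0.6, 0.1, 0.6]
finger_gap: 0.278
[ 0.6876151  -0.0616763   0.16414291] [-0.17207139  1.03359391  1.15171509  2.1090359  -0.08496947  1.38410889] [-0.64354717  0.13321952  0.63917007] [-0.41492676 -0.01402922 -0.90974665]
0.79 c [ 0.6973 -0.1092  0.1651] theta 116.54 yaw 0.21 back plane x at z=.07: 0.6496153564668548 npts 206
```

View pics/s16z.png

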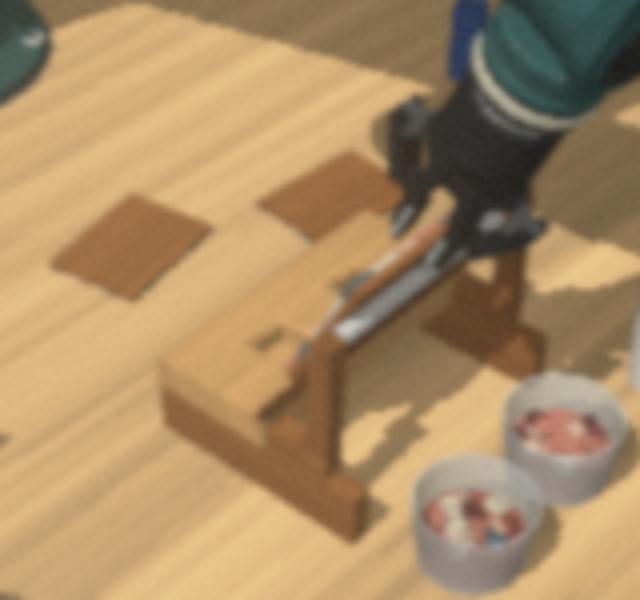

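View pics/w16.png

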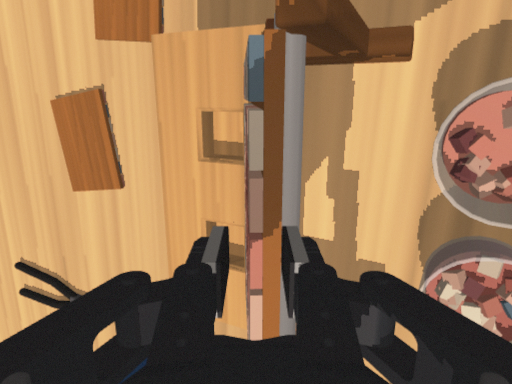

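Run:
```python
from h import *;import fk as F
np.set_printoptions(precision=3,suppress=True)
s=bot.state();q=s['q'];R0=s['orientation'];t0=s['eef_pos'];ty=R0[:,1]
T=[]
for d,p in((0,-24.5),(.008,-24.3),(.016,-24),(.024,-23.5),(.032,-22.5),(.05,-20),(.08,-14)):
    t=t0-ty*d;q,e1,e2=F.ik(Rt(p,1.9),t,q);print(d,p,q,e1,e2);T.append((Rt(p,1.9),t,.2))
rows(R0,t0,T)
```

```text
0 -24.5 [-0.172  1.033  1.151  2.108 -0.085  1.384] 4.4284260201470654e-11 4.2320283752617094e-05
0.008 -24.3 [-0.172  1.027  1.163  2.11  -0.083  1.383] 0.0007393562756426235 0.011617740408060517
0.016 -24 [-0.171  1.019  1.172  2.11  -0.082  1.381] 0.0014245816826788274 0.022504086191918904
0.024 -23.5 [-0.171  1.012  1.183  2.11  -0.08   1.38 ] 0.0019450793741906808 0.03088887756229325
0.032 -22.5 [-0.172  1.006  1.195  2.11  -0.077  1.378] 0.0020452723997879327 0.03269476452415171
0.05 -20 [-0.173  0.991  1.224  2.11  -0.069  1.374] 0.002077498358876564 0.033665196100610306
0.08 -14 [-0.177  0.969  1.28   2.11  -0.05   1.367] 0.0006196448345874603 0.010225494764217885
0.03, -0.02, 0.02, 0.0000, 0.0000, 0.0000, 0.2
0.03, -0.22, 0.02, 0.0033, 0.0001, 0.0073, 0.2
0.04, -0.52, 0.02, 0.0066, 0.0002, 0.0146, 0.2
0.06, -1.02, 0.02, 0.0100, 0.0003, 0.0218, 0.2
0.09, -2.02, 0.02, 0.0133, 0.0004, 0.0291, 0.2
0.18, -4.52, 0.02, 0.0207, 0.0007, 0.0455, 0.2
0.37, -10.52, 0.02, 0.0332, 0.0011, 0.0728, 0.2
```

Run:
```python
from h import *;import fk as F
np.set_printoptions(precision=3,suppress=True)
s=bot.state();q=s['q'];R0=s['orientation'];t0=s['eef_pos'];ty=R0[:,1]
T=[]
for d,p in((0.0,-24.2),(.006,-23.2),(.014,-22),(.022,-20.8),(.032,-19),(.05,-16),(.08,-10)):
    t=t0-ty*d;q,e1,e2=F.ik(Rt(p,1.9),t,q);print(d,p,q,e1,e2);T.append((Rt(p,1.9),t,.1))
rows(R0,t0,T)
```

```text
0.0 -24.2 [-0.172  1.023  1.129  2.091 -0.084  1.383] 3.1460116065997925e-12 4.227344517204745e-05
0.006 -23.2 [-0.173  1.011  1.124  2.081 -0.081  1.381] 9.096754119577114e-14 4.2109747308116674e-05
0.014 -22 [-0.174  1.     1.127  2.075 -0.077  1.379] 3.004130788306602e-14 4.1896010148700924e-05
0.022 -20.8 [-0.174  0.989  1.13   2.068 -0.073  1.377] 7.953621108224509e-14 4.1663471888275794e-05
0.032 -19 [-0.175  0.965  1.112  2.043 -0.067  1.373] 2.057877013914703e-11 4.127968057743292e-05
0.05 -16 [-0.177  0.931  1.098  2.011 -0.058  1.369] 6.309751379993426e-14 4.0547475985475145e-05
0.08 -10 [-0.182  0.847  1.011  1.906 -0.037  1.359] 2.2035454069047743e-11 3.874417614457837e-05
0.04, -0.32, 0.02, 0.0000, 0.0000, 0.0000, 0.1
0.07, -1.32, 0.02, 0.0025, 0.0001, 0.0055, 0.1
0.11, -2.52, 0.02, 0.0058, 0.0002, 0.0127, 0.1
0.15, -3.72, 0.02, 0.0091, 0.0003, 0.0200, 0.1
0.21, -5.52, 0.02, 0.0133, 0.0004, 0.0291, 0.1
0.31, -8.52, 0.02, 0.0207, 0.0007, 0.0455, 0.1
0.51, -14.51, 0.02, 0.0332, 0.0011, 0.0728, 0.1
```

```bash
python3 -m pendant '[0,-0.3,0,0,0,0,0.25,0,-0.3,0,0,0,0,0.1,0.1,-1.3,0,0.0025,0,0.0055,0.1,0.1,-2.5,0,0.0058,0,0.0127,0.1,0.1,-3.7,0,0.0091,0,0.02,0.1,0.2,-5.5,0,0.0133,0,0.029,0.1,0.3,-8.5,0,0.02,0,0.0455,0.1,0.5,-14.5,0,0.033,0.001,0.073,0.1]';
python3 -c "
from h import *
s=bot.state();print(s['eef_pos'],s['q'],s['contact_force'],s['orientation'][:,1])
p=wcap();save(p,'w17');sfit('s17')"
```

```text
time_s: 17.5
eef_pos: [0.7212, -0.0608, 0.2359]
orientation: [[0.033, -0.174, 0.984], [-0.999, -0.005, 0.032], [-0.001, -0.985, -0.174]]
contact_force: [-0.2, 0.0, -0.4]
finger_gap: 0.45
[ 0.72121185 -0.06076327  0.23587102] [-0.18206751  0.84708173  1.00904097  1.90360403 -0.03634406  1.35898476] [-0.24905707  0.03985551 -0.44000956] [-0.17367706 -0.00497169 -0.98479011]
0.6 c [ 0.6999 -0.0817  0.1717] theta 115.6 yaw 0.28 back plane x at z=.07: 0.6510953879743795 npts 251
0.45 c [ 0.6333 -0.4777  0.0522] theta 89.7 yaw 60.87 back plane x at z=.07: -0.10735479127312264 npts 251
```

View pics/s17z.png

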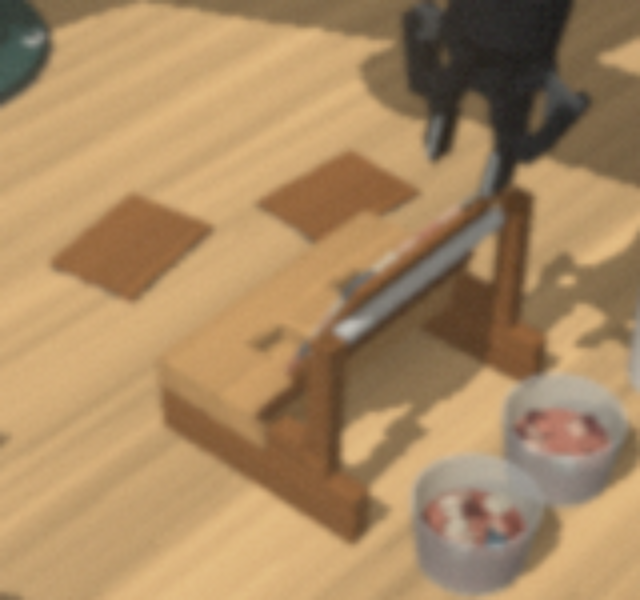

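View pics/w17.png

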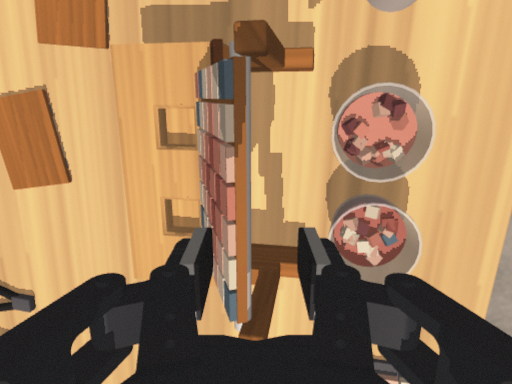

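The panel leans untouched on the rail at about 116° (mosaic at columns 200-240, aluminium rail at 245). Both pockets are visible at (178,128) and (180,217). Next are the keepers, starting with the right one.

```bash
python3 -c "
from h import *
plan([.45,-.33,.27],0,92,-1,16,-10,1.9)"
```

```text
now [ 0.72075141 -0.06065748  0.24164239] [-0.18186959  0.84012338  1.01133     1.9050591  -0.03677096  1.35922521]
0.10, -0.19, 5.65, -0.0169, -0.0168, 0.0018, -1
0.19, -0.81, 11.28, -0.0338, -0.0337, 0.0035, -1
0.34, -1.42, 16.91, -0.0508, -0.0505, 0.0053, -1
0.55, -2.02, 22.54, -0.0677, -0.0673, 0.0071, -1
0.83, -2.60, 28.17, -0.0846, -0.0842, 0.0089, -1
1.16, -3.17, 33.80, -0.1015, -0.1010, 0.0106, -1
1.56, -3.72, 39.43, -0.1185, -0.1178, 0.0124, -1
2.01, -4.24, 45.05, -0.1354, -0.1347, 0.0142, -1
2.53, -4.74, 50.67, -0.1523, -0.1515, 0.0160, -1
3.11, -5.21, 56.29, -0.1692, -0.1683, 0.0177, -1
3.75, -5.65, 61.90, -0.1861, -0.1852, 0.0195, -1
4.44, -6.05, 67.51, -0.2031, -0.2020, 0.0213, -1
5.20, -6.40, 73.11, -0.2200, -0.2188, 0.0230, -1
6.02, -6.72, 78.71, -0.2369, -0.2357, 0.0248, -1
6.89, -6.98, 84.31, -0.2538, -0.2525, 0.0266, -1
7.83, -7.20, 89.90, -0.2708, -0.2693, 0.0284, -1
```

```bash
python3 -m pendant '[0.1,-0.2,5.6,-0.01,-0.017,0.02,0.1,0.2,-0.8,11.3,-0.03,-0.034,0.03,0.1,0.3,-1.4,16.9,-0.05,-0.051,0.03,-0.5,0.5,-2,22.5,-0.068,-0.067,0.03,-1,0.8,-2.6,28.2,-0.085,-0.084,0.03,-1,1.2,-3.2,33.8,-0.102,-0.101,0.03,-1,1.6,-3.7,39.4,-0.119,-0.118,0.03,-1,2,-4.2,45.1,-0.135,-0.135,0.03,-1]'; python3 -c "
from h import *
s=bot.state();print(s['orientation'])
plan([.45,-.33,.27],0,92,-1,8,-5,47)"
```

```text
time_s: 18.45
eef_pos: [0.5846, -0.1962, 0.2669]
orientation: [[0.734, -0.066, 0.676], [-0.679, -0.069, 0.731], [-0.002, -0.995, -0.095]]
contact_force: [-0.0, -0.4, 0.6]
finger_gap: 1.0
[[ 0.73424839 -0.06622762  0.67564281]
 [-0.67887818 -0.06880384  0.73102014]
 [-0.0019269  -0.99542952 -0.0954796 ]]
now [ 0.58463459 -0.19616434  0.26694859] [-0.41402941  0.45412656  0.33983033  1.48959129 -0.08975435  0.33359999]
0.77, -0.80, 5.38, -0.0168, -0.0167, 0.0004, -1
1.31, -1.14, 11.00, -0.0337, -0.0335, 0.0008, -1
1.89, -1.43, 16.63, -0.0505, -0.0502, 0.0011, -1
2.49, -1.67, 22.25, -0.0673, -0.0669, 0.0015, -1
3.14, -1.85, 27.87, -0.0841, -0.0836, 0.0019, -1
3.81, -1.98, 33.49, -0.1010, -0.1004, 0.0023, -1
4.51, -2.05, 39.10, -0.1178, -0.1171, 0.0027, -1
5.23, -2.06, 44.72, -0.1346, -0.1338, 0.0031, -1
```

```bash
python3 -m pendant '[0.8,-0.8,5.4,-0.017,-0.017,0,-1,1.3,-1.1,11,-0.034,-0.034,0,-1,1.9,-1.4,16.6,-0.05,-0.05,0,-1,2.5,-1.7,22.2,-0.067,-0.067,0,-1,3.1,-1.9,27.9,-0.084,-0.084,0,-1,3.8,-2,33.5,-0.101,-0.1,0,-1,4.5,-2,39.1,-0.118,-0.117,0,-1,5.2,-2.1,44.7,-0.135,-0.134,0,-1]'
cat >> h.py <<'E'
def keep(p):
    C=cloud(p)
    for m in bot.masks_of('keeper0',p)[:3]:
        X=C[m['pixels']&(p['depth']>0)]
        if len(X)<20: continue
        T=X[(X[:,2]>.072)&(X[:,2]<.09)]
        if len(T)<15: print('few',m['score'],np.median(X,0));continue
        r=cv2.minAreaRect(T[:,:2].astype(np.float32));print(m['score'],m['bbox'],r,np.median(T,0),len(T))
E
python3 -c "
from h import *
p=wcap();save(p,'w18');keep(p);s=bot.state();print(s['eef_pos'],s['orientation'],s['q'])"
```

```text
time_s: 19.25
eef_pos: [0.4498, -0.3301, 0.267]
orientation: [[0.999, 0.001, -0.035], [0.035, 0.001, 0.999], [0.001, -1.0, 0.001]]
contact_force: [1.5, -0.3, -0.3]
finger_gap: 0.999
0.64 [240.0, 190.9, 25.6, 39.7] ((0.48337534070014954, -0.34817415475845337), (0.030399760231375694, 0.029879091307520866), 14.066340446472168) [ 0.48188158 -0.34817896  0.07994751] 837
[ 0.44903419 -0.33133642  0.26691507] [[ 9.99523662e-01  8.34587773e-05 -3.08616505e-02]
 [ 3.08616255e-02  2.85497111e-04  9.99523626e-01]
 [ 9.22299317e-05 -9.99999956e-01  2.82785445e-04]] [-7.81864763e-01  3.13963395e-01  1.21478209e-01  1.37845308e+00
  2.61394375e-04 -8.12731321e-01]
```

View pics/w18.png

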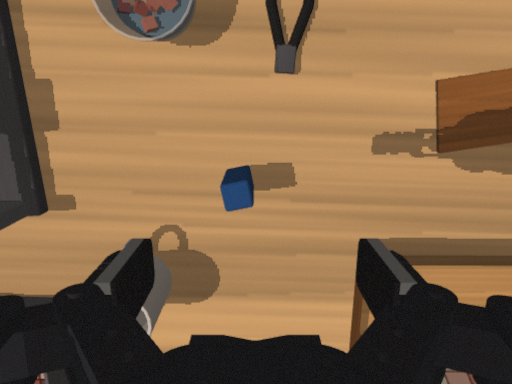

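The keeper is at (240,190), with nothing near the fingers' path. I'll turn 12° to its faces and go down.

```bash
python3 -m pendant '[0,0,4,0.012,-0.006,-0.03,-1,0,0,8,0.024,-0.012,-0.06,-1,0,0,12.2,0.0345,-0.0168,-0.1,-1,0,0,12.2,0.0345,-0.0168,-0.14,-1,0,0,12.2,0.0345,-0.0168,-0.17,-1]'; python3 -c "
from h import *
s=bot.state();print(s['eef_pos'],s['orientation'],s['q'])
p=wcap();save(p,'w19');keep(p)"
```

```text
time_s: 19.85
eef_pos: [0.4851, -0.3454, 0.0945]
orientation: [[0.971, -0.001, -0.24], [0.24, 0.002, 0.971], [-0.0, -1.0, 0.002]]
contact_force: [0.9, -0.6, -0.3]
finger_gap: 0.998
[ 0.48507174 -0.34537562  0.09454478] [[ 9.70751519e-01 -6.78224880e-04 -2.40085461e-01]
 [ 2.40086239e-01  1.51904175e-03  9.70750375e-01]
 [-2.93687218e-04 -9.99998616e-01  1.63744455e-03]] [-7.55840552e-01  4.53619414e-01 -1.34559404e-01  9.84152962e-01
  6.40204695e-04 -9.98295502e-01]
0.61 [252.8, 210.5, 61.1, 85.4] ((0.48266369104385376, -0.3482634127140045), (0.030035018920898438, 0.030111882835626602), 13.832310676574707) [ 0.48101897 -0.34862495  0.07992234] 3430
```

View pics/w19.png

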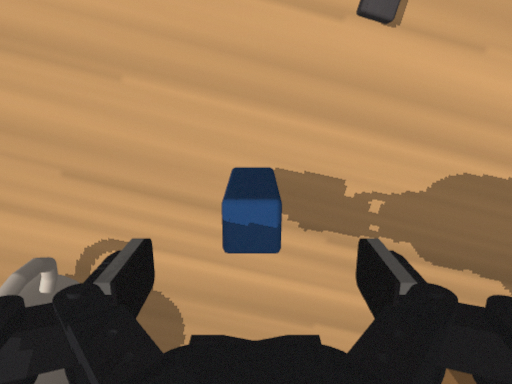

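```bash
python3 -m pendant '[0,0,0,-0.0024,-0.0029,-0.02,-1,0,0,0,-0.0024,-0.0029,-0.045,-1,0,0,0,-0.0024,-0.0029,-0.0515,-1,0,0,0,-0.0024,-0.0029,-0.0515,0,0,0,0,-0.0024,-0.0029,-0.0515,1,0,0,0,-0.0024,-0.0029,-0.0515,1,0,0,0,-0.0024,-0.0029,-0.0515,1,0,0,0,-0.0024,-0.0029,-0.0515,1]'; python3 -m pendant '[0,0,0,0,0,0.02,1,0,0,0,0,0,0.06,1,0,0,0,0,0,0.1,1,0,0,-4,0.012,0.02,0.13,1,0,0,-8,0.024,0.04,0.15,1,0,0,-12,0.035,0.06,0.15,1,0,0,-12,0.05,0.09,0.15,1,0,0,-12,0.065,0.12,0.15,1]'; python3 -c "
from h import *
s=bot.state();print(s['eef_pos'],s['orientation'],s['q'])
p=wcap();save(p,'w20');C=cloud(p)
for q in('pocket0','pocket1'):
    for m in bot.mark_of(q,p)[:3]:print(q,m['score'],m['centre'],world(p,*m['centre']))
"
```

```text
time_s: 20.75
eef_pos: [0.4832, -0.3496, 0.0466]
orientation: [[0.971, 0.002, -0.241], [0.241, -0.001, 0.971], [0.002, -1.0, -0.001]]
contact_force: [0.3, 1.7, 6.6]
finger_gap: 0.341
time_s: 21.55
eef_pos: [0.5481, -0.2285, 0.1962]
orientation: [[0.999, 0.001, -0.033], [0.033, -0.0, 0.999], [0.001, -1.0, -0.0]]
contact_force: [0.5, -0.4, -0.7]
finger_gap: 0.341
[ 0.54811298 -0.228473    0.19616765] [[ 9.99454527e-01  1.39178932e-03 -3.29956329e-02]
 [ 3.29962893e-02 -4.51300761e-04  9.99455372e-01]
 [ 1.37614036e-03 -9.99998930e-01 -4.96978471e-04]] [-5.32259572e-01  3.92238590e-01  5.09286380e-02  1.22805809e+00
  3.17438533e-04 -5.65261314e-01]
pocket0 0.71 [480.6, 258.9] [ 0.62339598 -0.01462379  0.05004061]
pocket0 0.65 [379.2, 260.8] [ 0.62841959 -0.10941089  0.05001679]
pocket1 0.71 [480.6, 258.9] [ 0.62339598 -0.01462379  0.05004061]
pocket1 0.65 [379.2, 260.8] [ 0.62841959 -0.10941089  0.05001679]
```

View pics/w20.png

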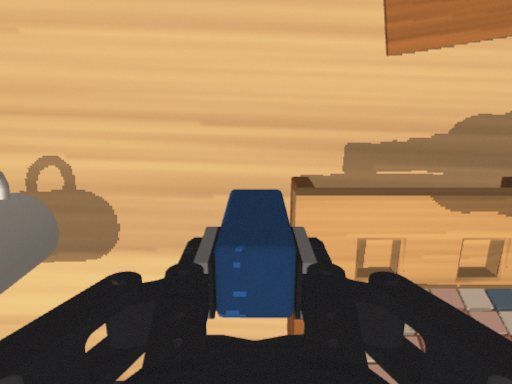

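The keeper is held between the pads at (255,250). The pockets show at (379,258) and (480,258), with the mosaic leaning behind them. I'll measure the pocket mouths.

```bash
cat >> h.py <<'E'
def pockets(p):
    C=cloud(p);K=p['K'];H,Wd=p['depth'].shape
    u,v=np.meshgrid(np.arange(Wd),np.arange(H))
    r=np.stack([(u-K[0,2])/K[0,0],(v-K[1,2])/K[1,1],np.ones_like(u,float)],-1)@p['R']
    c=-p['R'].T@p['t'];k=(.07-c[2])/r[...,2];G=c+r*k[...,None]
    for y in(-.112,-.022):
        M=(C[...,2]<.0675)&(C[...,2]>.04)&(abs(G[...,0]-.614)<.035)&(abs(G[...,1]-y)<.035)
        n,l,st,_=cv2.connectedComponentsWithStats(M.astype(np.uint8))
        if n<2: print('none');continue
        i=1+np.argmax(st[1:,4]);X=G[l==i][:,:2].astype(np.float32)
        rc=cv2.minAreaRect(X);print('pocket',rc,len(X))
E
python3 -c "
from h import *
p=wcap();pockets(p)"
```

```text
pocket ((0.6170182228088379, -0.11824838817119598), (0.03751108795404434, 0.038430649787187576), 2.1942501068115234) 1424
pocket ((0.6139205098152161, -0.02956308238208294), (0.0374826043844223, 0.03757337108254433), 2.0266451835632324) 1569
```

```bash
python3 -m pendant '[0,0,0,0.017,0.027,-0.01,1,0,0,0,0.034,0.055,-0.02,1,0,0,0,0.052,0.083,-0.03,1,0,0,0,0.069,0.11,-0.04,1,0,0,0,0.069,0.11,-0.055,1,0,0,0,0.069,0.11,-0.058,1]'; python3 -c "
from h import *
np.set_printoptions(precision=4,suppress=True)
s=bot.state();print(s['eef_pos'],s['orientation'],s['q'],s['contact_force'])
p=wcap();save(p,'w21');pockets(p);C=cloud(p)
for m in bot.masks_of('keeper0',p)[:2]:
    X=C[m['pixels']&(p['depth']>0)];print(m['score'],m['bbox'],np.percentile(X,[2,50,98],axis=0))
p=bot.capture('scene');save(p,'s21')
cv2.imwrite('pics/s21z.png',cv2.resize(cv2.cvtColor(p['pixels'],cv2.COLOR_RGB2BGR)[140:290,180:340],None,fx=4,fy=4))
"
```

```text
time_s: 22.35
eef_pos: [0.6161, -0.1196, 0.1362]
orientation: [[0.999, -0.001, -0.034], [0.034, 0.0, 0.999], [-0.001, -1.0, 0.0]]
contact_force: [-0.1, 1.2, -0.6]
finger_gap: 0.342
[ 0.6161 -0.1196  0.1362] [[ 0.9994 -0.0013 -0.034 ]
 [ 0.034   0.0003  0.9994]
 [-0.0013 -1.      0.0003]] [-0.3213  0.4786  0.0297  1.1232 -0.0002 -0.3553] [-0.0887  1.2316 -0.5744]
pocket ((0.6090711951255798, -0.11826968193054199), (0.02266048453748226, 0.03804505243897438), 1.6130704879760742) 898
pocket ((0.6138887405395508, -0.028766488656401634), (0.03799987584352493, 0.03876283019781113), 1.8858894109725952) 3016
0.6 [256.8, 253.4, 77.4, 126.9] [[ 0.6011 -0.1339  0.1011]
 [ 0.6058 -0.1203  0.1689]
 [ 0.6288 -0.1066  0.1707]]
```

View pics/w21.png

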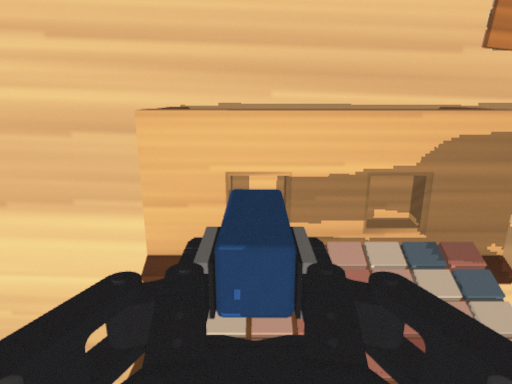

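View pics/s21z.png

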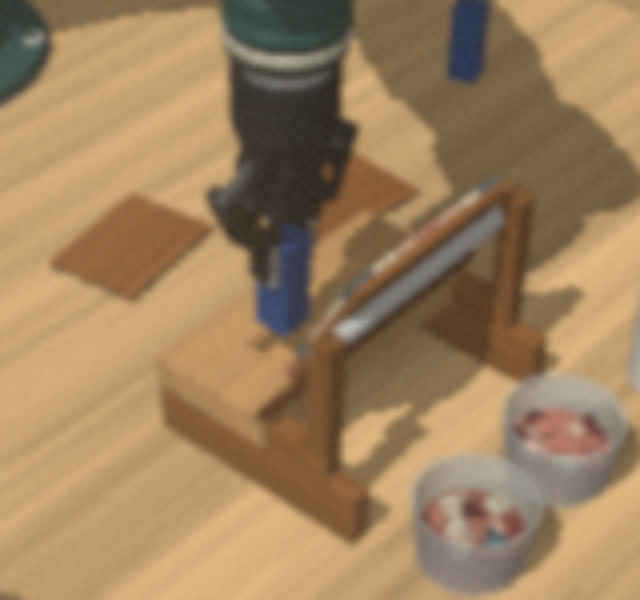

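```bash
python3 -m pendant '[0,0,0,0.001,0.0018,0,1,0,0,0,0.001,0.0018,-0.01,1,0,0,0,0.001,0.0018,-0.018,1,0,0,0,0.001,0.0018,-0.023,1]'; python3 -m pendant '[0,0,0,0,0,-0.004,1,0,0,0,0,0,-0.008,1]'; python3 -m pendant '[0,0,0,0,0,-0.004,1,0,0,0,0,0,-0.008,1]'
```

```text
time_s: 22.9
eef_pos: [0.6173, -0.1176, 0.1136]
orientation: [[0.999, -0.0, -0.034], [0.034, 0.0, 0.999], [-0.0, -1.0, 0.0]]
contact_force: [-0.7, 0.0, -0.3]
finger_gap: 0.345
time_s: 23.1
eef_pos: [0.6177, -0.1175, 0.1063]
orientation: [[0.999, 0.001, -0.034], [0.034, -0.0, 0.999], [0.001, -1.0, -0.0]]
contact_force: [0.6, 0.6, -0.3]
finger_gap: 0.337
time_s: 23.3
eef_pos: [0.6178, -0.1176, 0.0985]
orientation: [[0.999, 0.001, -0.034], [0.034, -0.0, 0.999], [0.001, -1.0, -0.0]]
contact_force: [-0.6, 0.4, -1.3]
finger_gap: 0.338
```

```bash
python3 -m pendant '[0,0,0,0,0,-0.0015,1,0,0,0,0,0,-0.002,1,0,0,0,0,0,-0.002,0.2,0,0,0,0,0,-0.002,0,0,0,0,0,0,-0.002,-0.2]'; python3 -m pendant '[0,0,0,0,0,0.015,-0.2,0,0,0,0,0,0.05,-0.2,0,0,0,-0.015,0,0.09,-0.2,0,0,0,-0.04,0,0.12,-0.2]'; python3 -c "
from h import *
np.set_printoptions(precision=4,suppress=True)
s=bot.state();print(s['eef_pos'],s['q'],s['contact_force'])
p=wcap();save(p,'w22');pockets(p);C=cloud(p)
for m in bot.masks_of('keeper0',p)[:2]:
    X=C[m['pixels']&(p['depth']>0)];T=X[X[:,2]>np.percentile(X[:,2],90)-.004];print(m['score'],m['bbox'],np.percentile(X,[2,50,98],axis=0),cv2.minAreaRect(T[:,:2].astype(np.float32)),np.median(T[:,2]))
sfit('s22')
"
```

```text
time_s: 23.8
eef_pos: [0.6178, -0.1176, 0.0969]
orientation: [[0.999, 0.001, -0.034], [0.034, -0.0, 0.999], [0.001, -1.0, -0.0]]
contact_force: [0.1, 0.4, 0.6]
finger_gap: 0.604
time_s: 24.2
eef_pos: [0.5783, -0.1177, 0.2186]
orientation: [[0.999, 0.002, -0.034], [0.034, -0.001, 0.999], [0.002, -1.0, -0.001]]
contact_force: [0.0, -0.9, 0.4]
finger_gap: 0.602
[ 0.5783 -0.1177  0.2186] [-0.3389  0.3779  0.0892  1.2794  0.0002 -0.3732] [ 0.0221 -0.914   0.4456]
pocket ((0.6085346937179565, -0.11792300641536713), (0.02184833399951458, 0.03794775530695915), 0.9407918453216553) 304
pocket ((0.6139361262321472, -0.028750639408826828), (0.03854117915034294, 0.03830729052424431), 0.7978618144989014) 1516
0.68 [254.8, 229.4, 36.3, 66.4] [[ 0.6029 -0.1319  0.0609]
 [ 0.6068 -0.118   0.1292]
 [ 0.6308 -0.1041  0.1312]] ((0.6177219152450562, -0.11794260144233704), (0.0296054445207119, 0.02910972200334072), 0.5548890233039856) 0.12997558515709123
0.75 c [ 0.6996 -0.0774  0.1716] theta 116.09 yaw 1.0 back plane x at z=.07: 0.6496387569272426 npts 288
```

View pics/w22.png

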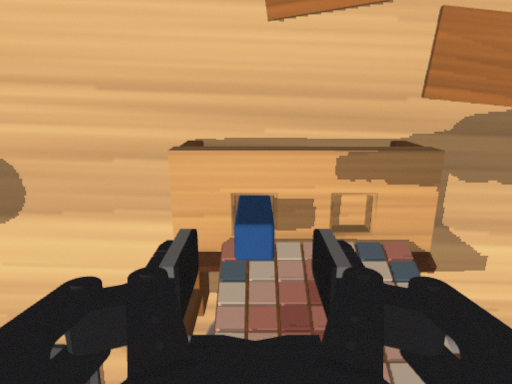

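Keeper 1 is seated: its top is at z 0.130 and it is centred in the pocket at (255,228). The panel is still leaning at 116°. Now the left keeper.

```bash
python3 -m pendant '[0,0,0,-0.018,0.044,0.005,-1,0,0,0,-0.036,0.087,0.01,-1,0,0,0,-0.054,0.13,0.015,-1,0,0,0,-0.072,0.173,0.02,-1,0,0,0,-0.09,0.217,0.025,-1,0,0,0,-0.108,0.26,0.03,-1,0,0,0,-0.126,0.3,0.035,-1,0,0,0,-0.145,0.34,0.04,-1]'; python3 -m pendant '[0,0,0,-0.018,0.04,0,-1,0,0,0,-0.035,0.08,0,-1,0,0,0,-0.046,0.105,0,-1]'; python3 -c "
from h import *
s=bot.state();print(s['eef_pos'],s['orientation'],s['q'])
p=wcap();save(p,'w23');keep(p)"
```

```text
time_s: 25.2
eef_pos: [0.4319, 0.2241, 0.2558]
orientation: [[0.999, -0.001, -0.034], [0.034, -0.001, 0.999], [-0.001, -1.0, -0.001]]
contact_force: [0.2, 0.2, 0.7]
finger_gap: 0.997
time_s: 25.5
eef_pos: [0.3854, 0.3298, 0.2555]
orientation: [[0.999, -0.001, -0.036], [0.036, -0.001, 0.999], [-0.001, -1.0, -0.001]]
contact_force: [1.0, -0.1, 0.4]
finger_gap: 1.0
[0.38537243 0.3298495  0.25549682] [[ 9.99364887e-01 -6.94254237e-04 -3.56277952e-02]
 [ 3.56272659e-02 -7.60342290e-04  9.99364858e-01]
 [-7.20902606e-04 -9.99999470e-01 -7.35125007e-04]] [ 5.47320018e-01  2.26920145e-01 -3.26729284e-02  1.31219178e+00
 -2.87982880e-04  5.11685079e-01]
0.96 [274.4, 197.9, 40.9, 46.9] ((0.4205842614173889, 0.349815309047699), (0.030279919505119324, 0.029979227110743523), 22.83180809020996) [0.41913339 0.3493936  0.07988883] 892
few 0.23 [0.56130838 0.04193258 0.01752306]
```

View pics/w23.png

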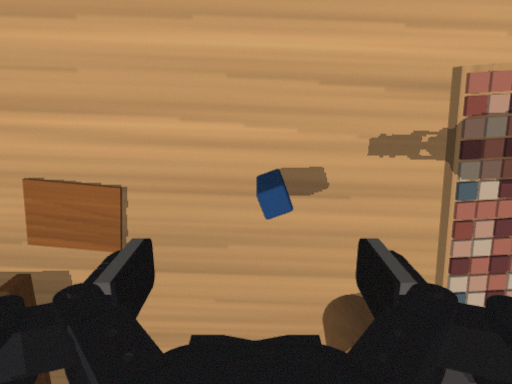

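```bash
python3 -m pendant '[0,0,7,0.012,0.007,-0.03,-1,0,0,14,0.024,0.014,-0.06,-1,0,0,20.7,0.0352,0.02,-0.1,-1,0,0,20.7,0.0352,0.02,-0.14,-1,0,0,20.7,0.0352,0.02,-0.16,-1,0,0,20.7,0.0352,0.02,-0.16,-1]'; python3 -c "
from h import *
s=bot.state();print(s['eef_pos'],s['orientation'],s['q'])
p=wcap();save(p,'w24');keep(p)"
```

```text
time_s: 26.2
eef_pos: [0.4206, 0.3459, 0.0933]
orientation: [[0.923, -0.004, -0.384], [0.384, -0.003, 0.923], [-0.005, -1.0, -0.001]]
contact_force: [-1.1, 0.0, 1.4]
finger_gap: 1.0
[0.42061665 0.34592527 0.09333256] [[ 0.92314103 -0.00430228 -0.38443742]
 [ 0.38442675 -0.00311461  0.92315025]
 [-0.00516902 -0.99998589 -0.00122131]] [ 5.38852270e-01  3.78532483e-01 -2.66649007e-01  9.30905763e-01
 -4.65543736e-04  1.44258011e-01]
0.9 [263.0, 220.5, 59.8, 89.4] ((0.4199390411376953, 0.3498688042163849), (0.029718656092882156, 0.029884986579418182), 22.37494468688965) [0.41823136 0.34927802 0.0798586 ] 3357
```

View pics/w24.png

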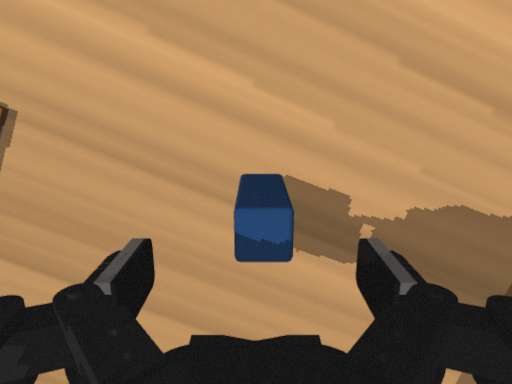

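```bash
python3 -m pendant '[0,0,0,-0.0005,0.003,-0.02,-1,0,0,0,-0.0005,0.003,-0.043,-1,0,0,0,-0.0005,0.003,-0.0475,-1,0,0,0,-0.0005,0.003,-0.0475,0,0,0,0,-0.0005,0.003,-0.0475,1,0,0,0,-0.0005,0.003,-0.0475,1,0,0,0,-0.0005,0.003,-0.0475,1,0,0,0,-0.0005,0.003,-0.0475,1]'
```

```text
time_s: 27.1
eef_pos: [0.4219, 0.3507, 0.0502]
orientation: [[0.923, 0.002, -0.385], [0.385, 0.001, 0.923], [0.002, -1.0, -0.0]]
contact_force: [-0.8, 0.6, 8.3]
finger_gap: 0.342
```

```bash
python3 -m pendant '[0,0,0,0,0,0.03,1,0,0,0,0,0,0.07,1,0,0,-4,0.01,-0.02,0.11,1,0,0,-10,0.025,-0.05,0.14,1,0,0,-15,0.04,-0.085,0.15,1,0,0,-20.7,0.055,-0.125,0.15,1,0,0,-20.7,0.07,-0.165,0.15,1,0,0,-20.7,0.09,-0.205,0.15,1]';python3 -m pendant '[0,0,0,0.025,-0.04,0,1,0,0,0,0.05,-0.08,-0.01,1,0,0,0,0.075,-0.12,-0.02,1,0,0,0,0.09,-0.155,-0.03,1,0,0,0,0.1,-0.173,-0.045,1,0,0,0,0.1,-0.173,-0.055,1,0,0,0,0.1,-0.173,-0.055,1]'; python3 -c "
from h import *
np.set_printoptions(precision=4,suppress=True)
s=bot.state();print(s['eef_pos'],s['orientation'],s['q'],s['contact_force'])
p=wcap();save(p,'w25');pockets(p);C=cloud(p)
for m in bot.masks_of('keeper0',p)[:2]:
    X=C[m['pixels']&(p['depth']>0)];T=X[X[:,2]>np.percentile(X[:,2],90)-.004];print(m['score'],m['bbox'],np.percentile(X,[2,50,98],axis=0),cv2.minAreaRect(T[:,:2].astype(np.float32)),np.median(T[:,2]))
"
```

```text
time_s: 27.9
eef_pos: [0.5115, 0.1439, 0.1999]
orientation: [[0.999, 0.002, -0.034], [0.034, -0.0, 0.999], [0.002, -1.0, -0.0]]
contact_force: [1.3, 1.4, -0.6]
finger_gap: 0.343
time_s: 28.6
eef_pos: [0.6104, -0.0269, 0.1427]
orientation: [[0.999, -0.002, -0.034], [0.034, 0.001, 0.999], [-0.002, -1.0, 0.001]]
contact_force: [-1.2, 0.3, -1.1]
finger_gap: 0.34
[ 0.6104 -0.0269  0.1427] [[ 0.9994 -0.0018 -0.0337]
 [ 0.0337  0.0006  0.9994]
 [-0.0018 -1.      0.0007]] [-0.1775  0.4477 -0.0055  1.1194  0.0003 -0.2112] [-1.1592  0.2988 -1.124 ]
pocket ((0.6167681217193604, -0.11681472510099411), (0.038121625781059265, 0.03731813281774521), 2.6531832218170166) 620
pocket ((0.6028198003768921, -0.028486350551247597), (0.01570393331348896, 0.03768150508403778), 1.8616105318069458) 484
0.85 [96.5, 224.6, 101.8, 91.2] [[ 0.6028 -0.13    0.0616]
 [ 0.6119 -0.1106  0.1247]
 [ 0.6305 -0.1022  0.1309]] ((0.6175737380981445, -0.11702258884906769), (0.029966870322823524, 0.029705379158258438), 2.0581822395324707) 0.12982574439657737
0.84 [254.3, 249.4, 81.0, 123.5] [[ 0.5935 -0.0413  0.1052]
 [ 0.5988 -0.0277  0.1718]
 [ 0.6213 -0.0141  0.1735]] ((0.6084972620010376, -0.027513759210705757), (0.029963398352265358, 0.0292197335511446), 2.054201364517212) 0.17239492135071624
```

View pics/w25.png

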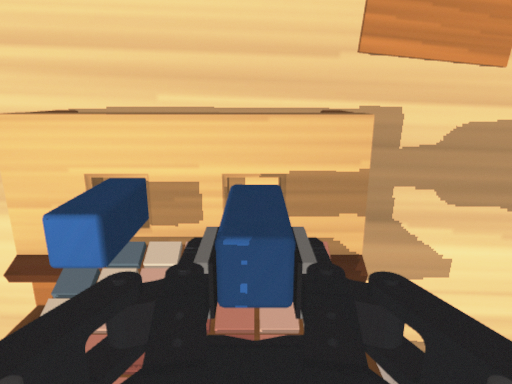

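```bash
python3 -m pendant '[0,0,0,0.003,-0.0008,0,1,0,0,0,0.0053,-0.0012,0,1,0,0,0,0.0053,-0.0012,-0.01,1,0,0,0,0.0053,-0.0012,-0.02,1,0,0,0,0.0053,-0.0012,-0.026,1]'; python3 -m pendant '[0,0,0,0,0,-0.004,1,0,0,0,0,0,-0.008,1]'; python3 -m pendant '[0,0,0,0,0,-0.004,1,0,0,0,0,0,-0.0075,1]'
```

```text
time_s: 29.2
eef_pos: [0.6162, -0.0286, 0.1168]
orientation: [[0.999, -0.0, -0.034], [0.034, 0.0, 0.999], [-0.0, -1.0, 0.0]]
contact_force: [0.7, 0.5, -0.8]
finger_gap: 0.342
time_s: 29.4
eef_pos: [0.6166, -0.0288, 0.1097]
orientation: [[0.999, 0.001, -0.034], [0.034, -0.0, 0.999], [0.001, -1.0, -0.0]]
contact_force: [0.1, 0.1, -1.2]
finger_gap: 0.344
time_s: 29.6
eef_pos: [0.6168, -0.0288, 0.1025]
orientation: [[0.999, 0.001, -0.034], [0.034, -0.0, 0.999], [0.001, -1.0, -0.0]]
contact_force: [0.0, -0.5, -0.6]
finger_gap: 0.338
```

```bash
python3 -m pendant '[0,0,0,0,0,-0.0015,1,0,0,0,0,0,-0.0023,1,0,0,0,0,0,-0.0023,0.2,0,0,0,0,0,-0.0023,0,0,0,0,0,0,-0.0023,-0.1]'; python3 -m pendant '[0,0,0,0,0,0.015,-0.1,0,0,0,0,0,0.05,-0.1,0,0,0,-0.015,0,0.09,-0.1,0,0,0,-0.05,0,0.13,-0.1,0,0,0,-0.09,0,0.16,-0.1,0,0,0,-0.09,0,0.16,-0.1]'; python3 -c "
from h import *
np.set_printoptions(precision=4,suppress=True)
s=bot.state();print(s['eef_pos'],s['q'],s['contact_force'])
p=wcap();save(p,'w26');pockets(p);C=cloud(p)
for m in bot.masks_of('keeper0',p)[:2]:
    X=C[m['pixels']&(p['depth']>0)];T=X[X[:,2]>np.percentile(X[:,2],90)-.004];print(m['score'],cv2.minAreaRect(T[:,:2].astype(np.float32)),np.median(T[:,2]))
sfit('s26')
"
```

```text
time_s: 30.1
eef_pos: [0.6169, -0.0288, 0.1006]
orientation: [[0.999, 0.001, -0.034], [0.034, -0.0, 0.999], [0.001, -1.0, -0.0]]
contact_force: [0.4, 0.3, 0.5]
finger_gap: 0.55
time_s: 30.7
eef_pos: [0.5248, -0.0287, 0.2649]
orientation: [[0.999, 0.006, -0.034], [0.034, -0.001, 0.999], [0.006, -1.0, -0.002]]
contact_force: [1.7, 0.0, -0.5]
finger_gap: 0.548
[ 0.5248 -0.0287  0.2649] [-0.2097  0.2518  0.0268  1.3394 -0.0002 -0.2435] [ 1.7165  0.0021 -0.5329]
pocket ((0.6002551317214966, -0.11893655359745026), (0.009146514348685741, 0.03834759071469307), 12.309863090515137) 141
pocket ((0.6122363209724426, -0.02906789258122444), (0.03864729776978493, 0.03533529117703438), 88.53508758544922) 237
0.77 ((0.5685701966285706, -0.09622009098529816), (0.012992346659302711, 0.11691056191921234), 52.64896011352539) 0.12964220583282238
0.7 ((0.6144499182701111, -0.028954029083251953), (0.02970375493168831, 0.029486941173672676), 0.9407398700714111) 0.13001002222969316
0.71 c [ 0.6996 -0.0746  0.1711] theta 115.03 yaw 0.8 back plane x at z=.07: 0.6522160210201824 npts 298
```

View pics/w26.png

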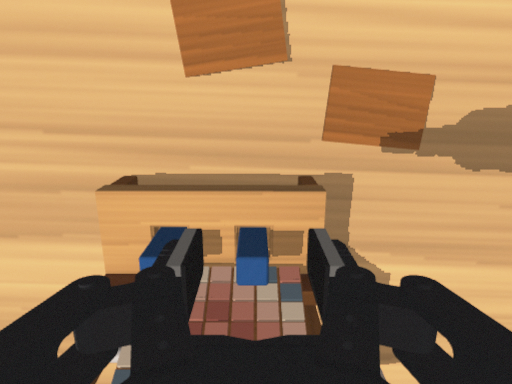

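View pics/s26.png

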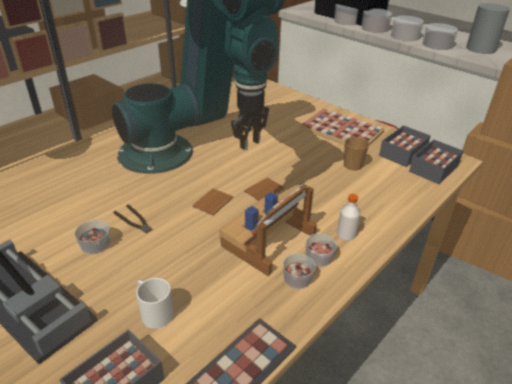

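Both keepers stand in their pockets, at (165,250) and (252,255), and the mosaic leans behind them. The bystanders look undisturbed in the scene view. One last check of the panel's face plane, then I'll hand in.

Run:
```python
from h import *
np.set_printoptions(precision=4,suppress=True)
p=wcap();C=cloud(p);X=C.reshape(-1,3)[p['depth'].ravel()>0]
X=X[(X[:,0]>.645)&(X[:,0]<.70)&(X[:,1]>-.14)&(X[:,1]<.015)&(X[:,2]>.085)&(X[:,2]<.18)]
for _ in range(5):
    c=X.mean(0);n=np.linalg.svd(X-c,full_matrices=False)[2][2];n*=np.sign(n[0]);X=X[abs((X-c)@n)<.004]
print(len(X),c,n,'theta',np.degrees(np.arccos(n[2])),'yaw',np.degrees(np.arctan2(n[1],n[0])),'face x at z=.0753',c[0]-(n[2]*(.0753-c[2])+n[1]*(-.07-c[1]))/n[0])
for m in bot.masks_of('panel',p)[:2]:
    Y=C[m['pixels']&(p['depth']>0)];print(m['score'],np.percentile(Y,[1,50,99],axis=0))
print(bot.hand_in())
```

```text
5232 [ 0.6618 -0.0419  0.1209] [ 0.8926  0.0298 -0.4499] theta 116.73566531805959 yaw 1.9117169249497032 face x at z=.0753 0.6397758768329216
0.98 [[0.4275 0.0512 0.0059]
 [0.4686 0.1083 0.0083]
 [0.5128 0.1662 0.0102]]
0.58 [[ 0.3656 -0.1216  0.0004]
 [ 0.398  -0.0644  0.0082]
 [ 0.4387 -0.0023  0.0101]]
the job is handed in; nothing more can be done
None
```

The panel is leaning on the rail by itself and both keepers are fully down in the two pockets. I handed the job in at about 31 s; no verdict is reported.

**What I did**
- I pushed the panel home against the stop with closed fingertips.
- I lifted its overhanging edge on the lower finger of the open gripper, gripped it at about 48°, and eased it over to about 114°.
- I let it settle the last degree or two onto the rail by opening the fingers slowly, then drew the gripper clear.
- I placed the keepers one by one.

**Last checks**

| Item | Measured |
|---|---|
| Panel tilt | 116.7° (limits 111–120°) |
| Panel yaw | 1.9°, against about 2.0° for the rack |
| Panel foot | Mosaic side of the foot about 1 mm from the expected position |
| Keeper tops | Both at z 0.130 m, which is 60 mm above the deck |
| Keeper centring | Both within about 1.5 mm of the pocket centres |
| Bystanders | Look undisturbed in the last scene picture; not measured |

**Disagreements**
- The scene camera read the panel at 115.0° with yaw 0.8°, but from only about 300 points on the panel's edges. I trusted the wrist camera's fit of about 5,000 points.
- In the final wrist view a fingertip partly hid the right keeper, and the fit there was poor. Its position comes from two clean views, one just after placing it and one with the second keeper held above its pocket.

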